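Comb grille bars up to the welding stop

ROBOT

A 6-joint arm with a two-finger parallel gripper is mounted at the origin on the work surface. World frame = base frame: x ahead of the robot, y to its left, z up, the work surface at z = 0. Lengths are in m, angles in rad, forces in N, time in s.
With the tool pointing down it reaches from about 0.35 to 0.975 m from the base axis. Payload 4.9 kg.
Tool frame: the origin (TCP) lies midway between the tips of the shut fingers; the grasp point (between the pads) lies 19 mm behind it; z points along the fingers, y is the direction in which the jaws open and shut (so a half turn about z gives the same grasp; the last joint's range is limited). The gripper opens to 85 mm and grips with 20 to 120 N. Pads are 22 mm wide; open, the fingers measure 114 mm over their backs; the gripper's body (76 mm by 85 mm) begins 54 mm behind the grasp point. The pads swing forward as they close: fully open they stand 13 mm farther back than shut.
Start: joints at [-0.119, 0.053, 1.613, -0, 1.476, -0.119], TCP at [0.625, 0, 0.231] pointing down, gripper open.
Joint ranges: [-3.01, 3.01], [-1.01, 2.22], [0.06, 2.58], [-1.02, 4.17], [0.09, 2.62], [-3.14, 3.14]. Speed limits (rad/s): [2.57, 2.57, 3.14, 3.14, 3.14, 3.14].

INTERFACE

Orientations are given as a rotation vector (axis times angle).
In Python, from station import ctrl gives the robot as it stands.
- The arm moves only by the tool apply_moves, never from a script. Its argument "rows" is a list of rows, each a list of 6 numbers: the shift along the tool's x, y, z in cm, then the turn, a rotation vector about the tool's x, y, z in units of 5 degrees (1.0 is 5 degrees). In form: [[x, y, z, rx, ry, rz], ...]. A call has 1 to 20 rows; each row is the pose to reach, as a shift and turn from the pose measured when the call began, along the tool's axes at that moment; what a row does not reach only later rows make up. A row lasts 1/10 s, in which the tool goes at most 50 mm and 8.59 degrees, less where a joint would pass 70% of its speed; a pose out of reach is approached as far as the arm can. A call with a gripper value outside its range is refused whole. "grip" is the closure, from 0 (fully open) to 1 (shut), set as the call begins (left out, the last holds). The fingers move at their own pace and stop on an object; "squeeze" is the grip in N (left out, the last holds). Time passes only in rows, so rows that repeat a pose let the fingers close. It gives the time, the measured TCP pose, the force and the opening at its end, in the units of the state.
- ctrl.get_obs(): the state, without advancing time (a new reading comes with each control period).
- ctrl.get_image(name): name is "scene" or "side" or "wrist"; returns a dict with "color" (480x640x3 uint8, blue, green, red), "mtx" (3x3 intrinsics, pixels), "rvec" (rotation vector, rad) and "tvec" (3), from world to camera coordinates, as OpenCV has them. Camera axes: x right, y down, z forward; pixel columns grow to the right and rows downward; lengths in m; the calibration is good to about 2 mm. The wrist camera is an equidistant fisheye: a pixel r from the principal point sees the ray r / f radians off the axis. A picture is of the moment at which its call begins. There is no depth.
- ctrl.finish_job(): hands the job in, once; it reports no verdict.
The state is a dict: "t": time; "q": joint angles; "dq": joint speeds; "effort": joint torques, N m; "tool_pos": TCP position; "tool_rot": TCP orientation; "contact_force": force on the tool from outside, world axes, zero at the start; "wrist_torque": the same for the moment, N m; "opening": finger opening in m.
Only numpy, scipy, OpenCV 4.12 (cv2) and the standard library are available. Lean on these libraries where they do the work, as an engineer would, in place of code of your own. Each camera call takes 0.05 s, during which the arm holds its last target.

TASK

Three cut bars for a small grille lie scattered on the welding bench. Pick up the comb rake by its wooden grip and rake them towards the stop, one bar in each gap, until they lie parallel and square to the stop, spaced as the comb sets them, then press the whole row firmly but gently (more than 5 newtons for half a second, never over 22) home against the stop. Move the bars only with the rake; afterwards lay the rake flat on the bench, clear of the bars, and let go, leaving everything else where it is.

Things in the scene. Friction and masses are not known exactly. Their poses are not given: they have to be found in the camera images.
- stop: A fixed steel angle iron standing on the bench, 300 mm long and 30 mm high, with two grey magnet blocks on its back. Origin: middle of its smooth front face, at bench level. Its x axis points level out of the front face towards the bars, its y axis runs along the face (away from the robot), z up. It does not yield: a motion of 1 mm too far against it raises a large force.
- rake_grip (a point): Centre of the wooden grip of the rake, 45 mm above the underside of the rake. The grip is an upright block 22 mm thick (along the rake x axis), 55 mm wide (along y) and 72 mm high from the underside. The rake (0.35 kg) lies flat on the bench; its x axis is the way the tines point, y across, z up. The front face of its back bar lies 17 mm ahead (+x) of this point.
- rake_back (a point): On the rake, middle of the front face of the back bar, 5 mm above the underside; same axes as the grip.
- bar_a_near (a point): Near end (the end away from the stop) of the bar nearest the robot: a square steel bar 10 x 10 x 120 mm, about 0.1 kg, lying flat and loose on the bench. The point is the centre of the end face, 5 mm above the bench. x axis along the bar towards its other end, z up.
- bar_a_far (a point): Far end (facing the stop) of the bar nearest the robot: centre of the end face, 5 mm above the bench; same axes.
- bar_a: The bar nearest the robot itself; origin on its underside at its near end, x axis along the bar towards the stop.
- bar_b_near (a point): Near end (the end away from the stop) of the middle bar: a square steel bar 10 x 10 x 120 mm, about 0.1 kg, lying flat and loose on the bench. The point is the centre of the end face, 5 mm above the bench. x axis along the bar towards its other end, z up.
- bar_b_far (a point): Far end (facing the stop) of the middle bar: centre of the end face, 5 mm above the bench; same axes.
- bar_b: The middle bar itself; origin on its underside at its near end, x axis along the bar towards the stop.
- bar_c_near (a point): Near end (the end away from the stop) of the bar farthest from the robot: a square steel bar 10 x 10 x 120 mm, about 0.1 kg, lying flat and loose on the bench. The point is the centre of the end face, 5 mm above the bench. x axis along the bar towards its other end, z up.
- bar_c_far (a point): Far end (facing the stop) of the bar farthest from the robot: centre of the end face, 5 mm above the bench; same axes.
- bar_c: The bar farthest from the robot itself; origin on its underside at its near end, x axis along the bar towards the stop.
- rake: The rake, of bright flat bar 14 mm high; origin on its underside below the front face of the back bar (172 mm wide), axes as the grip. Its smooth polished tines reach 92 mm ahead of that face and leave three gaps, centred at y = -56, 0, 56 mm, open above and below: 12 mm wide and straight for 36 mm from the back bar, then flaring over 56 mm to a mouth about 53 mm wide. A bar in a gap meets the back bar.
- nut: Bystander: a steel ring nut, 38 mm across, 16 mm high, lying flat on the robot side of the bars. Origin at its underside.
- coupon: Bystander: a steel plate 60 x 45 x 8 mm, lying flat on the far side of the bars. Origin at its underside.
- hammer: Bystander: a hammer lying on the bench. Origin at its underside, axis along the tool.
- brush: Bystander: a brush lying on the bench. Origin at its underside, axis along the tool.
- cup: Bystander: a steel cup, 72 mm across, 80 mm high. Origin at its underside.
- clamp: Bystander: a grey clamp lying flat, about 110 mm long. Origin at its underside.
There are look-alikes about, which are no part of the job. Of the things that look like the rake, the largest one is meant. Leave any turquoise look-alike of the bar_b alone.

How it is judged:
On the way:
1. the whole row is pressed home against the stop with the rake: all three bars within 5 mm of it, and a force of more than 5 N on it (contact force between stop and anything else above 5 N and (contact force between rake and bar_a above 1 N or contact force between rake and bar_b above 1 N or contact force between rake and bar_c above 1 N) and x of each of bar_a_far, bar_b_far, bar_c_far in the frame of stop below 0.005 m), for 0.35 s.
At the end, for the whole second after the job is handed in: each bar lies flat with its far end within 4 mm of the stop, square to it within 0.09 rad, neighbours 46 to 66 mm apart at the near ends and 42 to 70 mm at the stop; the rake lies flat on the bench, released, not touching a bar; all at rest (x of each of bar_a_far, bar_b_far, bar_c_far in the frame of stop below 0.004 m and angle between the x axis of each of bar_a, bar_b, bar_c and the x axis of stop, either way round below 0.09 rad and height (world z) of each of bar_a_far, bar_a_near, bar_b_far, bar_b_near, bar_c_far, bar_c_near below 0.009 m and linear speed of each of bar_a, bar_b, bar_c, rake below 0.01 m/s and contact force between rake and bar_a below 0.05 N and contact force between rake and bar_b below 0.05 N and contact force between rake and bar_c below 0.05 N and horizontal distance between bar_a_near and bar_b_near between 0.046 and 0.066 m and horizontal distance between bar_a_far and bar_b_far between 0.042 and 0.07 m and horizontal distance between bar_b_near and bar_c_near between 0.046 and 0.066 m and horizontal distance between bar_b_far and bar_c_far between 0.042 and 0.07 m and height (world z) of rake below 0.004 m and angle between rake's own z axis and vertical below 0.05 rad).
It fails at once if the stop is pushed with more than 22 N (contact force between stop and anything else above 22 N).
It fails at once if the gripper or arm touches a bar (contact force between any of the fingers, the arm and bar_a above 0.5 N or contact force between any of the fingers, the arm and bar_b above 0.5 N or contact force between any of the fingers, the arm and bar_c above 0.5 N).
It fails at once if a bystander is moved more than 20 mm (distance of any of nut, coupon, hammer, brush, cup, clamp from where it was at the start of the episode above 0.02 m).
It also fails if it takes over 72 s, if anything falls off the work surface, if the arm or the gripper's body presses on something with over 40 N, if the wrist force passes 120 N, or if a joint passes its speed limit or range.

## Working session

There is one attempt and no reset: what is moved stays moved. The work goes in short steps, Python scripts to look and compute and a tool call to move; the robot and the scene stay as the last step left them, time stands still between calls to the robot, and variables do not carry over. Pictures are saved under pics/ and viewed, and the job is handed in when it is done.

Besides the shell and the picture viewer there is one more tool, called after ">>>" in YAML: its name, and indented under it one key for each argument. apply_moves: Moves the arm, as the interface text tells. Its arguments: {"type":"object","properties":{"rows":{"type":"array","items":{"type":"array","items":{"type":"number"}}},"grip":{"type":"number"},"squeeze":{"type":"number"}},"required":["rows"]}

```bash
mkdir -p pics; ls; cat > h.py <<'E'
import sys; sys.path.insert(0,'.')
import numpy as np, cv2
from station import ctrl
def cap(n):
    return ctrl.get_image(n)
def ray(im,uv):
    R=cv2.Rodrigues(np.array(im['rvec'],float))[0]; t=np.array(im['tvec'],float).ravel(); K=np.array(im['mtx'],float)
    uv=np.atleast_2d(uv).astype(float)
    d=np.c_[(uv[:,0]-K[0,2])/K[0,0],(uv[:,1]-K[1,2])/K[1,1]]
    if im.get('fish'):
        r=np.linalg.norm(d,axis=1); s=np.where(r>1e-9,np.sin(r)/np.maximum(r,1e-9),1)
        D=np.c_[d*s[:,None],np.cos(r)]
    else: D=np.c_[d,np.ones(len(d))]
    return -R.T@t, D@R
def plane(im,uv,z):
    c,D=ray(im,uv); s=(z-c[2])/D[:,2]; return c+D*s[:,None]
def proj(im,P):
    R=cv2.Rodrigues(np.array(im['rvec'],float))[0]; t=np.array(im['tvec'],float).ravel(); K=np.array(im['mtx'],float)
    X=np.atleast_2d(P)@R.T+t
    if im.get('fish'):
        rr=np.linalg.norm(X[:,:2],axis=1); th=np.arctan2(rr,X[:,2]); d=X[:,:2]/np.maximum(rr,1e-9)[:,None]*th[:,None]
    else: d=X[:,:2]/X[:,2:]
    return np.c_[d[:,0]*K[0,0]+K[0,2],d[:,1]*K[1,1]+K[1,2]]
import pickle
def save(n,name):
    im=dict(cap(n)); im['fish']=(n=='wrist'); cv2.imwrite(f'pics/{name}.png',im['color']); pickle.dump(im,open(f'pics/{name}.pkl','wb')); return im
def load(name): return pickle.load(open(f'pics/{name}.pkl','rb'))
E
python3 - <<'E'
from h import *
for n in('scene','side','wrist'):
    im=save(n,n+'0'); print(n,np.array(im['mtx']).round(1).tolist(),ray(im,[320,240]))
print(ctrl.get_obs())
E
```

```text
pics
scene [[458.3, 0.0, 319.3], [0.0, 458.3, 238.6], [0.0, 0.0, 1.0]] (array([1.23503154, 0.22353478, 0.9575295 ]), array([[-0.60173415, -0.26923324, -0.7519583 ]]))
side [[513.3, 0.0, 315.3], [0.0, 513.3, 230.2], [0.0, 0.0, 1.0]] (array([-0.03656261, -0.66067995,  1.06216813]), array([[ 0.44537368,  0.42581815, -0.787891  ]]))
wrist [[371.6, 0.0, 312.4], [0.0, 371.6, 239.8], [0.0, 0.0, 1.0]] (array([0.62442455, 0.06840138, 0.37281205]), array([[ 0.01901263, -0.26392269, -0.96435644]]))
{'t': 0.15, 'q': array([-1.18983024e-01,  5.32368020e-02,  1.61402230e+00, -7.58563891e-06,
        1.47599375e+00, -1.19027154e-01]), 'dq': array([-0.00171846,  0.0016245 , -0.00242944,  0.00161756, -0.00066952,
       -0.00022371]), 'effort': array([ 5.10442842e-04, -3.94241810e+01, -3.70721948e+01, -1.15854355e-04,
        4.61802789e-03,  5.00508997e-05]), 'tool_pos': array([6.24496343e-01, 6.91116834e-05, 2.30299739e-01]), 'tool_rot': array([-2.22047189e+00, -2.22057149e+00,  1.62070149e-03]), 'contact_force': array([-0.35017851, -0.32807492,  0.4899924 ]), 'wrist_torque': array([ 0.01604952, -0.04272756, -0.05057823]), 'opening': 0.08488624883633139}
```

View pics/scene0.png

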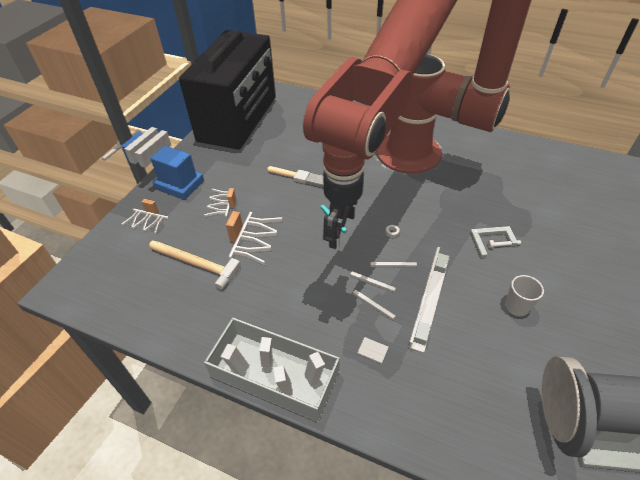

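View pics/side0.png

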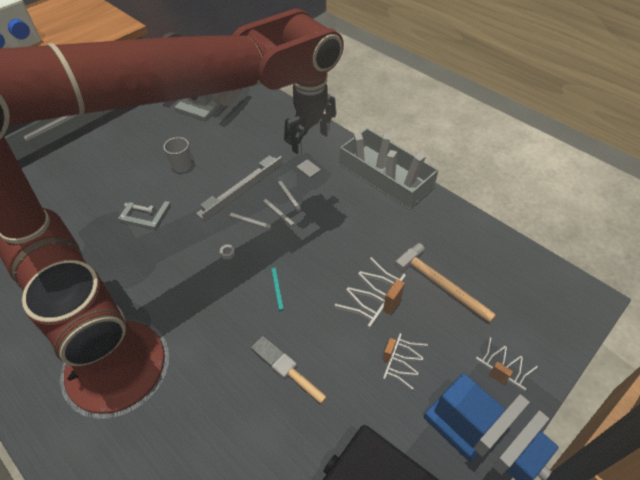

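View pics/wrist0.png

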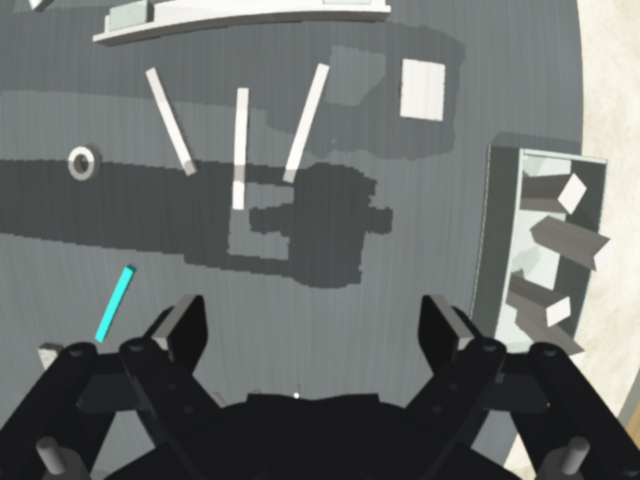

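Scene: bars at about (394,264), (373,281) and (374,305), stop at (430,300). The turquoise look-alike is at (333,217). Rake candidates are the pixels (scene) (255,238), (220,203) and (148,217), which in side are (375,295), (403,360) and (507,365). The largest is at scene (255,238) / side (375,295). I'll check it in a crop.

```bash
python3 - <<'E'
from h import *
s=load('side0')['color']; c=load('scene0')['color']
a=cv2.resize(s[240:400,320:560],None,fx=3,fy=3,interpolation=cv2.INTER_CUBIC)
b=cv2.resize(c[170:290,190:310],None,fx=4.5,fy=4.5,interpolation=cv2.INTER_CUBIC)
cv2.imwrite('pics/c1.png',a);cv2.imwrite('pics/c2.png',b)
d=cv2.resize(c[230:370,330:470],None,fx=4,fy=4,interpolation=cv2.INTER_CUBIC);cv2.imwrite('pics/c3.png',d)
E
```

```text
(no output)
```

View pics/c1.png

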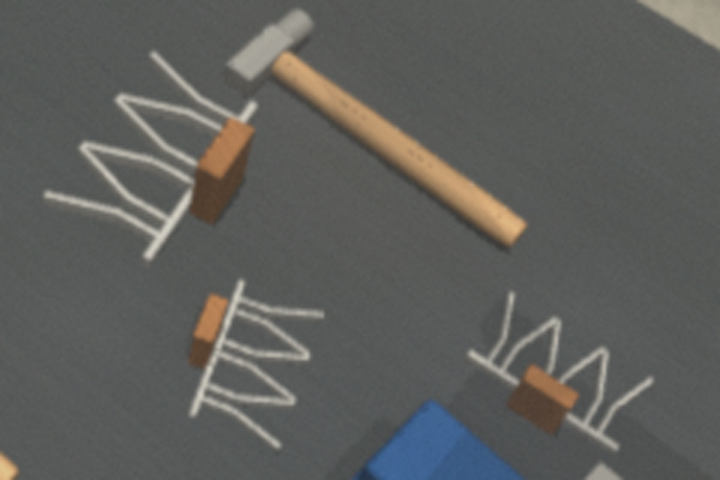

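View pics/c2.png

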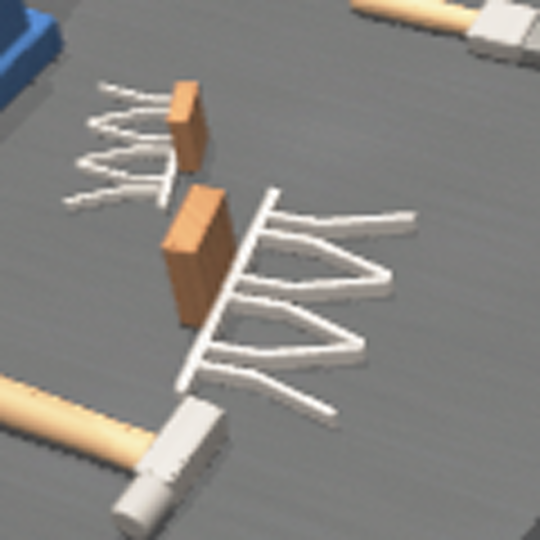

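View pics/c3.png

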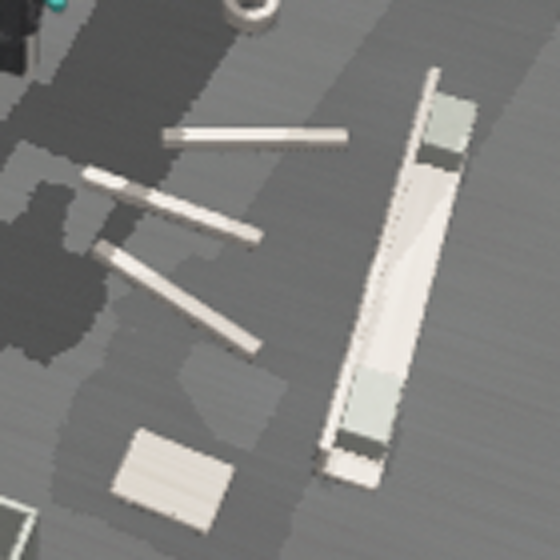

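```bash
python3 - <<'E'
from h import *
np.set_printoptions(precision=4,suppress=True)
S=load('scene0');D=load('side0')
o=lambda p,s,off:(np.array(p,float)+.5)/s-.5+np.array(off)
c2=lambda p:o(p,4.5,(190,170)); c3=lambda p:o(p,4,(330,230)); c1=lambda p:o(p,3,(320,240))
print('scene backbar',plane(S,c2([(275,192),(183,385)]),.014)); print('tips',plane(S,c2([(413,214),(388,275),(360,345),(333,412)]),.014))
print('grip',plane(S,c2([(163,245),(193,187),(228,188),(200,250)]),.072))
print('side backbar',plane(D,c1([(253,105),(149,257)]),.014)); print('tips',plane(D,c1([(46,194),(83,147),(119,97),(154,54)]),.014))
print('grip',plane(D,c1([(232,118),(254,128),(219,181),(197,169)]),.072))
print('stop top',plane(S,c3([(433,68),(322,450)]),.03))
print('bars',plane(S,c3([(163,133),(348,134),(85,172),(262,236),(98,246),(258,348)]),.010))
print('coupon',plane(S,c3([(140,430),(233,465),(210,530),(112,490)]),.008))
W=load('wrist0')
print('wrist bars',plane(W,[(191,172),(152,71),(238,207),(243,90),(289,180),(323,67)],.01))
print('wrist stop top ends',plane(W,[(95,40),(389,11)],.03))
print('turq', plane(W,[(130,268),(101,340)],.01),plane(D,[(275,268),(280,308)],.01)); print('nut',plane(W,[(82,163)],.016))
print('coupon',plane(W,[(402,60),(443,66),(440,120),(402,117)],.008))
E
```

```text
scene backbar [[ 0.4566 -0.3426  0.014 ]
 [ 0.6194 -0.3159  0.014 ]]
tips [[ 0.4412 -0.251   0.014 ]
 [ 0.4944 -0.2422  0.014 ]
 [ 0.552  -0.2323  0.014 ]
 [ 0.6041 -0.2235  0.014 ]]
grip [[ 0.5682 -0.3484  0.072 ]
 [ 0.5193 -0.3563  0.072 ]
 [ 0.5121 -0.336   0.072 ]
 [ 0.5636 -0.3259  0.072 ]]
side backbar [[ 0.6197 -0.3182  0.014 ]
 [ 0.4543 -0.3466  0.014 ]]
tips [[ 0.441  -0.2524  0.014 ]
 [ 0.4935 -0.2444  0.014 ]
 [ 0.5502 -0.2336  0.014 ]
 [ 0.6035 -0.2263  0.014 ]]
grip [[ 0.5627 -0.3328  0.072 ]
 [ 0.567  -0.3507  0.072 ]
 [ 0.5117 -0.3607  0.072 ]
 [ 0.5085 -0.3423  0.072 ]]
stop top [[0.3978 0.1892 0.03  ]
 [0.6976 0.1972 0.03  ]]
bars [[0.5009 0.0381 0.01  ]
 [0.4563 0.1504 0.01  ]
 [0.5502 0.0019 0.01  ]
 [0.5556 0.1219 0.01  ]
 [0.6014 0.0295 0.01  ]
 [0.6348 0.1432 0.01  ]]
coupon [[0.7122 0.0959 0.008 ]
 [0.7133 0.1523 0.008 ]
 [0.7565 0.1524 0.008 ]
 [0.7542 0.0938 0.008 ]]
wrist bars [[0.5013 0.0402 0.01  ]
 [0.4597 0.1482 0.01  ]
 [0.5492 0.0034 0.01  ]
 [0.5565 0.1199 0.01  ]
 [0.601  0.03   0.01  ]
 [0.634  0.1414 0.01  ]]
wrist stop top ends [[0.3994 0.1885 0.03  ]
 [0.6954 0.1963 0.03  ]]
turq [[ 0.4176 -0.0639  0.01  ]
 [ 0.353  -0.164   0.01  ]] [[ 0.4167 -0.0717  0.01  ]
 [ 0.3462 -0.1638  0.01  ]]
nut [[0.3716 0.0579 0.016 ]]
coupon [[0.7121 0.1524 0.008 ]
 [0.7552 0.1501 0.008 ]
 [0.7519 0.0935 0.008 ]
 [0.712  0.0941 0.008 ]]
```

The large rake is confirmed: grip at about (0.539,-0.344), with the tines 9.4° off +y. Bars, stop and coupon agree across the views to about 2 mm. I'll move above the grip, jaws along the rake x axis.

>>> apply_moves:
  rows:
    - [-9,-2.2,2.5,0,0,4]
    - [-18,-4.4,5,0,0,8]
    - [-26,-6.5,7.5,0,0,12]
    - [-34.4,-8.6,9,0,0,16.1]
    - [-34.4,-8.6,9,0,0,16.1]
    - [-34.4,-8.6,9,0,0,16.1]
    - [-34.4,-8.6,9,0,0,16.1]
    - [-34.4,-8.6,9,0,0,16.1]
    - [-34.4,-8.6,9,0,0,16.1]
    - [-34.4,-8.6,9,0,0,16.1]
    - [-34.4,-8.6,9,0,0,16.1]
    - [-34.4,-8.6,9,0,0,16.1]
    - [-34.4,-8.6,9,0,0,16.1]
  grip: 0

```text
t: 1.45
tool_pos: [0.5384, -0.3436, 0.1403]
tool_rot: [-3.13, -0.262, 0.003]
contact_force: [-1.2, 0.4, -0.1]
opening: 0.0852
```

```bash
python3 - <<'E'
from h import *
save('wrist','wrist1'); print(ctrl.get_obs())
E
```

```text
{'t': 1.5, 'q': array([-6.84155570e-01,  1.54934798e-01,  1.65840777e+00, -8.94333720e-04,
        1.32964713e+00,  7.20024474e-01]), 'dq': array([-0.00053151, -0.00080655, -0.00241034, -0.00132087,  0.00070857,
        0.00237933]), 'effort': array([-7.69312098e-02, -4.19646192e+01, -3.52067113e+01, -5.93957113e-03,
        4.79861512e-03, -5.46018258e-03]), 'tool_pos': array([ 0.53842913, -0.34368547,  0.14041117]), 'tool_rot': array([-3.13032433e+00, -2.61724062e-01,  2.52601713e-03]), 'contact_force': array([-0.19300782, -0.16276038,  0.00643622]), 'wrist_torque': array([-0.03594409,  0.03052102,  0.02295673]), 'opening': 0.08535972197827653}
```

View pics/wrist1.png

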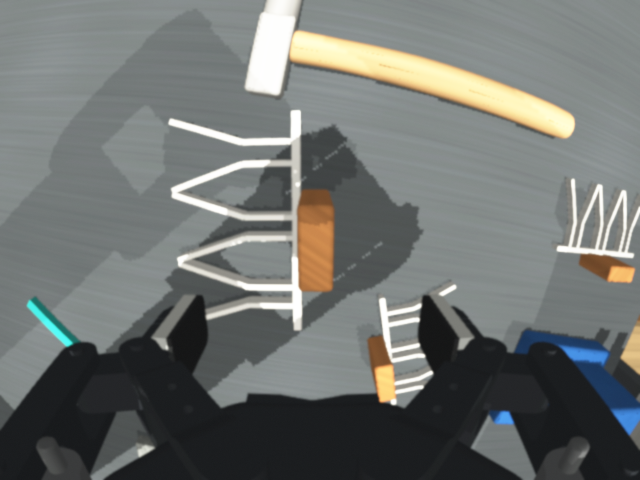

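```bash
python3 - <<'E'
from h import *
np.set_printoptions(precision=4,suppress=True)
W=load('wrist1')
g=plane(W,[(301,192),(330,191),(332,290),(304,291)],.072);print(g,g.mean(0))
bb=plane(W,[(295,111),(297,329)],.014);print('bb',bb)
print('tips',plane(W,[(170,122),(173,191),(180,262)],.014))
print('small',plane(W,[(369,338),(386,337),(394,400),(377,402)],.045))
print('smallback',plane(W,[(381,298)],.01))
E
```

```text
[[ 0.5739 -0.3294  0.072 ]
 [ 0.5772 -0.3456  0.072 ]
 [ 0.5174 -0.3578  0.072 ]
 [ 0.5139 -0.3409  0.072 ]] [ 0.5456 -0.3434  0.072 ]
bb [[ 0.6229 -0.3151  0.014 ]
 [ 0.4543 -0.3433  0.014 ]]
tips [[ 0.6036 -0.2229  0.014 ]
 [ 0.5516 -0.2317  0.014 ]
 [ 0.4955 -0.2419  0.014 ]]
small [[ 0.4723 -0.3956  0.045 ]
 [ 0.4749 -0.4082  0.045 ]
 [ 0.4154 -0.4312  0.045 ]
 [ 0.4118 -0.4173  0.045 ]]
smallback [[ 0.4911 -0.4064  0.01  ]]
```

>>> apply_moves:
  rows:
    - [0.2,0,3,0,0,0]
    - [0.2,0,6,0,0,0]
    - [0.2,0,9,0,0,0]
    - [0.2,0,10.5,0,0,0]
    - [0.2,0,11.2,0,0,0]
    - [0.2,0,11.2,0,0,0]
    - [0.2,0,11.2,0,0,0]
    - [0.2,0,11.2,0,0,0]

```text
t: 2.3
tool_pos: [0.5414, -0.3442, 0.0304]
tool_rot: [3.129, 0.262, 0.001]
contact_force: [0.0, 0.6, 0.1]
opening: 0.0852
```

>>> apply_moves:
  rows:
    - [0,0,0,0,0,0]
    - [0,0,0,0,0,0]
    - [0,0,0,0,0,0]
    - [0,0,0,0,0,0]
    - [0,0,0,0,0,0]
    - [0,0,0,0,0,0]
    - [0,0,0,0,0,0]
    - [0,0,0,0,0,0]
    - [0,0,0,0,0,0]
    - [0,0,0,0,0,0]
  grip: 1
  squeeze: 70

```text
t: 3.3
tool_pos: [0.5416, -0.3444, 0.0307]
tool_rot: [3.128, 0.262, 0.002]
contact_force: [1.2, -1.8, 1.6]
opening: 0.0214
```

```bash
python3 - <<'E'
from h import *
save('wrist','wrist2'); o=ctrl.get_obs();print(o['t'],o['tool_pos'],o['contact_force'],o['opening'])
E
```

```text
3.35 [ 0.54154487 -0.34441144  0.03066926] [ 0.0113863  -1.65795492  2.59608814] 0.021216282633803124
```

View pics/wrist2.png

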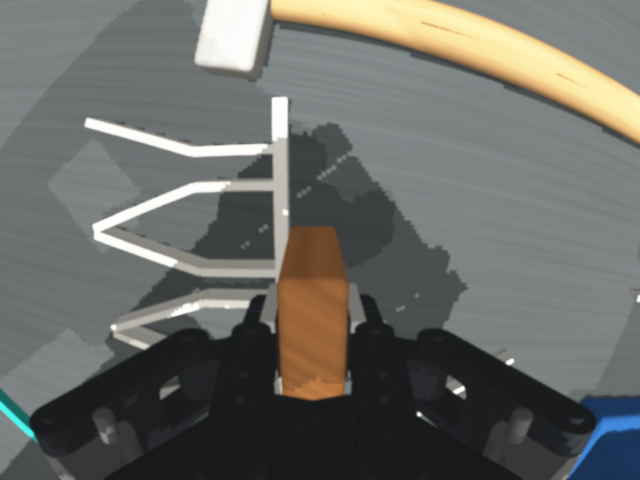

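>>> apply_moves:
  rows:
    - [0,0,-1,0,0,0]
    - [0,0,-2.5,0,0,0]
    - [0,0,-4,0,0,0]
    - [1,-4,-4,0,0,0.4]
    - [2,-8,-4,0,0,0.8]
    - [3,-12,-4,0,0,1.2]
    - [4,-16,-4,0,0,1.61]
    - [4.5,-19,-4,0,0,1.61]
    - [4.95,-21.5,-4,0,0,1.61]
    - [4.95,-21.5,-4,0,0,1.61]
    - [4.95,-21.5,-4,0,0,1.61]
    - [4.95,-21.5,-4,0,0,1.61]

```text
t: 4.55
tool_pos: [0.555, -0.1249, 0.071]
tool_rot: [3.138, 0.041, 0.004]
contact_force: [0.3, -0.7, -3.3]
opening: 0.0215
```

```bash
python3 - <<'E'
from h import *
save('wrist','wrist3');save('side','side3');save('scene','scene3'); o=ctrl.get_obs();print(o['t'],o['tool_pos'],o['tool_rot'],o['contact_force'],o['wrist_torque'],o['opening'])
E
```

```text
4.7 [ 0.55469338 -0.12507519  0.07043478] [3.13879463e+00 3.93640899e-02 2.49784456e-03] [-0.20319685 -0.08181018 -3.25542014] [-0.02805018  0.01455384  0.00755707] 0.021255689576794932
```

View pics/wrist3.png

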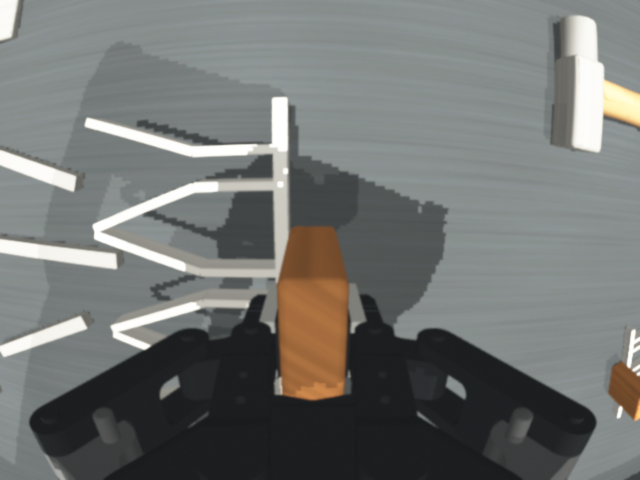

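View pics/side3.png

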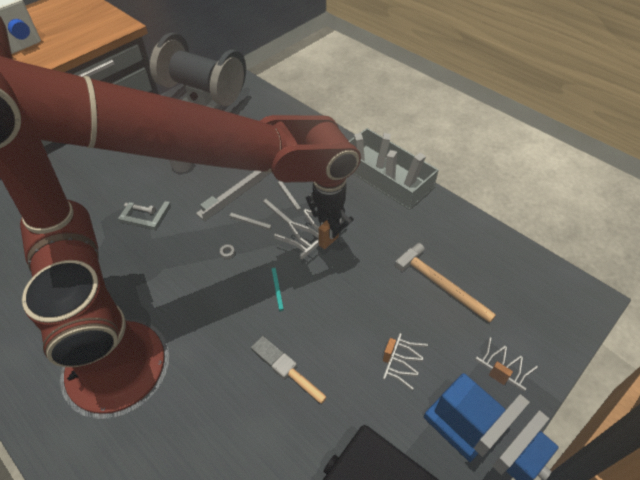

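View pics/scene3.png

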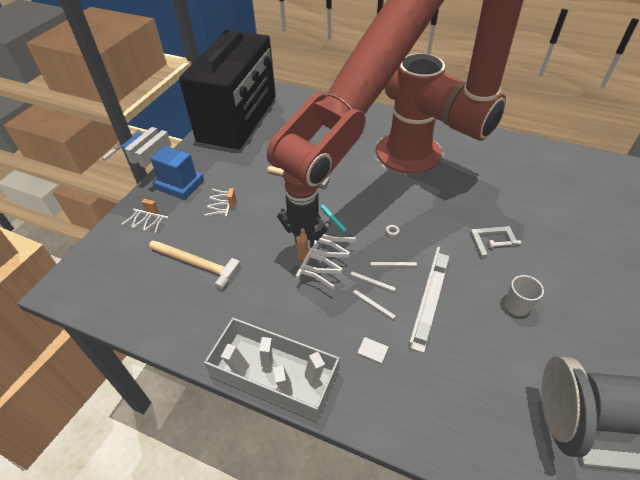

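>>> apply_moves:
  rows:
    - [0,0,1.5,0,0,0]
    - [0,0,3,0,0,0]
    - [0,0,3.8,0,0,0]
    - [0,0,3.9,0,0,0]
    - [0,0,3.9,0,0,0]
    - [0,0,3.9,0,0,0]

```text
t: 5.3
tool_pos: [0.5544, -0.1251, 0.0307]
tool_rot: [3.139, 0.039, 0.001]
contact_force: [0.7, -0.1, -2.4]
opening: 0.0212
```

```bash
python3 - <<'E'
from h import *
np.set_printoptions(precision=4,suppress=True)
save('wrist','wrist4');c=save('scene','scene4'); o=ctrl.get_obs();print(o['t'],o['tool_pos'],o['tool_rot'],o['contact_force'],o['wrist_torque'],o['opening'])
cv2.imwrite('pics/c4.png',cv2.resize(c['color'][210:350,290:460],None,fx=4,fy=4,interpolation=cv2.INTER_CUBIC))
E
```

```text
5.4 [ 0.5546 -0.125   0.0308] [3.1391 0.0393 0.0022] [-0.054  -0.0008 -3.1756] [-0.042   0.0205 -0.0261] 0.021350919726890627
```

View pics/c4.png

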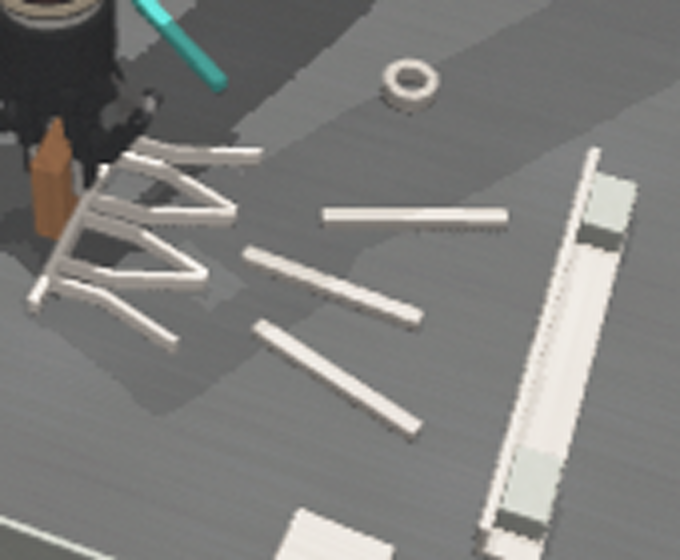

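View pics/wrist4.png

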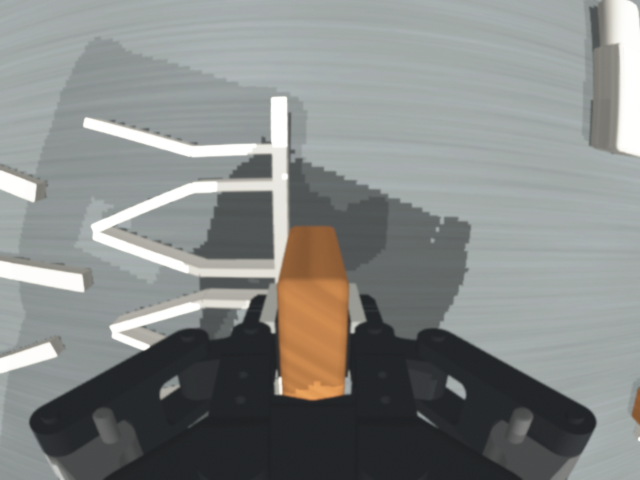

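>>> apply_moves:
  rows:
    - [0,-0.7,0,0,0,0]
    - [0,-1.4,0,0,0,0]
    - [0,-2.1,0,0,0,0]
    - [0,-2.8,0,0,0,0]
    - [0,-3.5,0,0,0,0]
    - [0,-4.2,0,0,0,0]
    - [0,-4.9,0,0,0,0]
    - [0,-5.6,0,0,0,0]
    - [0,-6.3,0,0,0,0]
    - [0,-7,0,0,0,0]
    - [0,-7.7,0,0,0,0]
    - [0,-8.4,0,0,0,0]
    - [0,-9.1,0,0,0,0]
    - [0,-9.8,0,0,0,0]

```text
t: 6.8
tool_pos: [0.5521, -0.0266, 0.0307]
tool_rot: [3.139, 0.039, 0.002]
contact_force: [0.5, -0.7, -1.7]
opening: 0.0212
```

```bash
python3 - <<'E'
from h import *
np.set_printoptions(precision=4,suppress=True)
save('wrist','wrist5');c=save('scene','scene5'); o=ctrl.get_obs();print(o['t'],o['tool_pos'],o['tool_rot'],o['contact_force'],o['wrist_torque'],o['opening'])
cv2.imwrite('pics/c5.png',cv2.resize(c['color'][210:350,290:460],None,fx=4,fy=4,interpolation=cv2.INTER_CUBIC))
E
```

```text
6.9 [ 0.5521 -0.026   0.0306] [3.14   0.0401 0.0021] [-0.6773  0.2246 -2.0281] [ 0.1518  0.2396 -0.0534] 0.021030273440665537
```

View pics/c5.png

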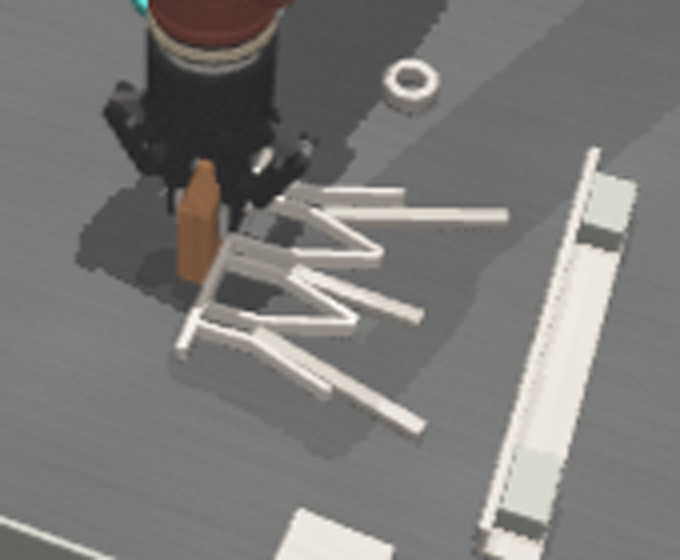

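View pics/wrist5.png

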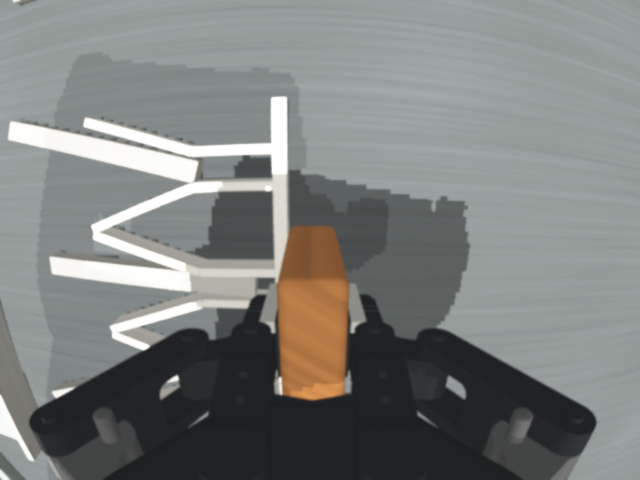

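Bar b is in its throat. Bars c and a are in their flares. I'll continue slowly.

>>> apply_moves:
  rows:
    - [0,-0.4,0,0,0,0]
    - [0,-0.8,0,0,0,0]
    - [0,-1.2,0,0,0,0]
    - [0,-1.6,0,0,0,0]
    - [0,-2.0,0,0,0,0]
    - [0,-2.4,0,0,0,0]
    - [0,-2.8,0,0,0,0]
    - [0,-3.2,0,0,0,0]
    - [0,-3.6,0,0,0,0]
    - [0,-4,0,0,0,0]

```text
t: 7.9
tool_pos: [0.5511, 0.0143, 0.0307]
tool_rot: [3.14, 0.04, 0.002]
contact_force: [-0.2, -2.8, -0.7]
opening: 0.0215
```

```bash
python3 - <<'E'
from h import *
np.set_printoptions(precision=4,suppress=True)
save('wrist','wrist6');c=save('scene','scene6'); o=ctrl.get_obs();print(o['t'],o['tool_pos'],o['tool_rot'],o['contact_force'],o['wrist_torque'],o['opening'])
cv2.imwrite('pics/c6.png',cv2.resize(c['color'][210:350,290:460],None,fx=4,fy=4,interpolation=cv2.INTER_CUBIC))
E
```

```text
8.0 [0.5511 0.0149 0.0306] [3.1411 0.0404 0.0023] [ 0.1686  0.2939 -0.8937] [-0.0799  0.1008  0.0246] 0.02145250609628674
```

View pics/c6.png

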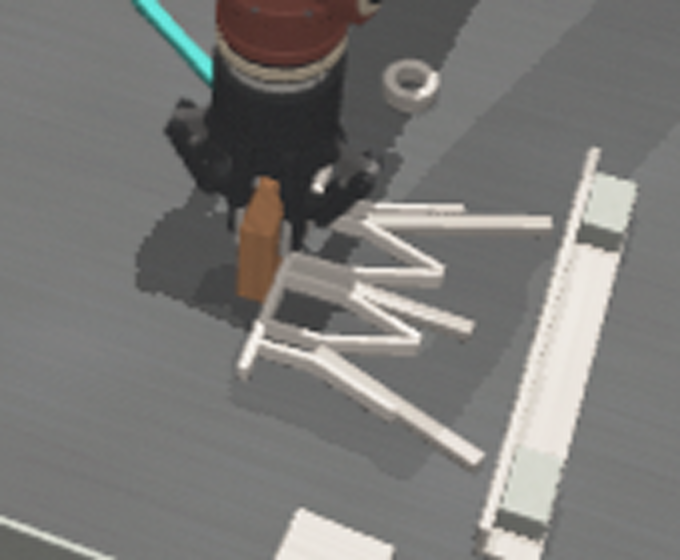

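View pics/wrist6.png

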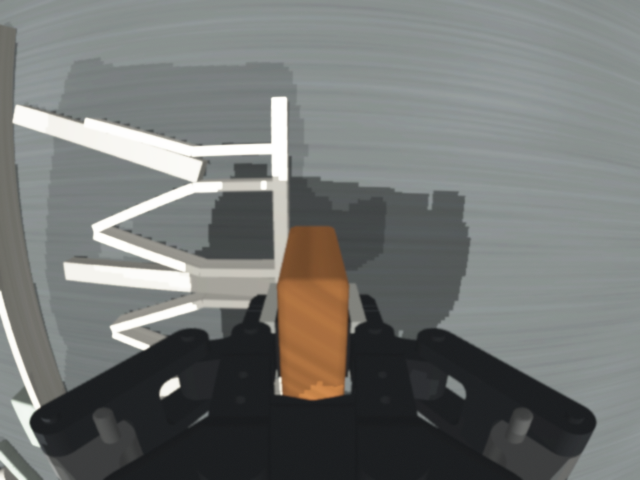

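Bar b is captured, but a and c are jammed at the throats, lying along the flares. I'll back off, lift clear and square a and c one at a time with the outer tines.

>>> apply_moves:
  rows:
    - [0,0.3,0,0,0,0]
    - [0,0.4,0,0,0,0]
    - [0,0.4,-1.5,0,0,0]
    - [0,0.4,-4,0,0,0]
    - [0,0.4,-5,0,0,0]
    - [0,3,-5,0,0,0]
    - [0,7,-5,0,0,0]
    - [0,11,-5,0,0,0]
    - [0,13,-5,0,0,0]
    - [0,13,-5,0,0,0]

```text
t: 9.0
tool_pos: [0.5544, -0.1178, 0.0812]
tool_rot: [3.14, 0.035, 0.003]
contact_force: [-0.6, 1.0, -3.6]
opening: 0.021
```

```bash
python3 - <<'E'
from h import *
np.set_printoptions(precision=4,suppress=True)
c=save('scene','scene7'); o=ctrl.get_obs();print(o['t'],o['tool_pos'],o['tool_rot'],o['contact_force'],o['wrist_torque'],o['opening'])
cv2.imwrite('pics/c7.png',cv2.resize(c['color'][210:350,310:450],None,fx=4.25,fy=4.25,interpolation=cv2.INTER_CUBIC))
E
```

```text
9.05 [ 0.5542 -0.1162  0.0809] [3.1413 0.0365 0.0026] [-0.3764  0.4311 -3.9874] [-0.033   0.0311  0.0236] 0.02097954181311106
```

View pics/c7.png

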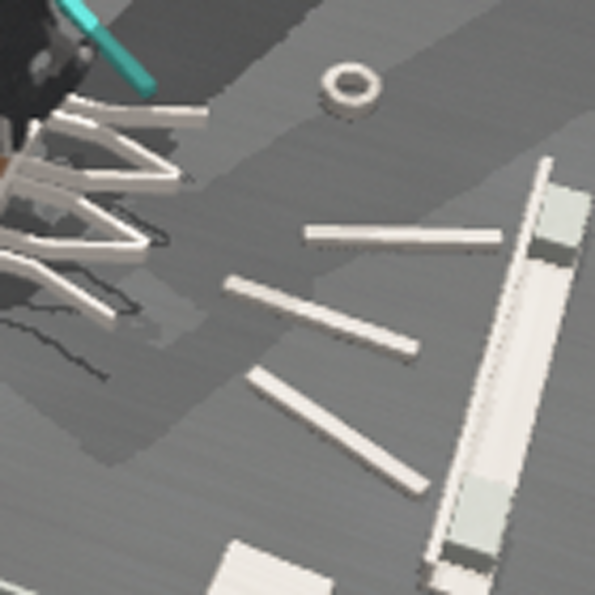

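```bash
cat >> h.py <<'E'
def bars(im,crop,sc,pts):
    P=plane(im,(np.array(pts,float)+.5)/sc-.5+np.array(crop),.010)[:,:2]
    for i,n in enumerate('abc'):
        d=P[2*i+1]-P[2*i]; print(n,'near',P[2*i].round(4),'far',P[2*i+1].round(4),'len',np.linalg.norm(d).round(4),'ang from +y (CCW) deg',np.degrees(np.arctan2(-d[0],d[1])).round(1))
E
python3 - <<'E'
from h import *
bars(load('scene7'),(310,210),4.25,[(305,232),(501,236),(228,281),(418,347),(250,371),(425,487)])
E
```

```text
a near [0.4943 0.0662] far [0.4523 0.1783] len 0.1197 ang from +y (CCW) deg 20.6
b near [0.5476 0.0348] far [0.5513 0.1537] len 0.119 ang from +y (CCW) deg -1.8
c near [0.6044 0.0682] far [0.6409 0.1828] len 0.1203 ang from +y (CCW) deg -17.7
```

The scene view is clear now: a is tilted +20.6°, b -1.8°, c -17.7°, and the near ends of a and c are at throat depth.

Plan: keep b captured in a side gap as a guide and put c in the middle gap. Sweep sideways inwards, then outwards, which squares c. Do the mirror of this for a, then make the final straight pass.

>>> apply_moves:
  rows:
    - [2,-0.6,0,0,0,-0.04]
    - [5.64,-1.63,0,0,0,-0.04]
    - [5.64,-1.63,1.5,0,0,-0.04]
    - [5.64,-1.63,3.5,0,0,-0.04]
    - [5.64,-1.63,4.8,0,0,-0.04]
    - [5.64,-1.63,4.95,0,0,-0.04]
    - [5.64,-1.63,4.95,0,0,-0.04]
    - [5.64,-1.63,4.95,0,0,-0.04]

```text
t: 9.85
tool_pos: [0.6101, -0.0984, 0.0315]
tool_rot: [3.141, 0.042, 0.003]
contact_force: [-0.2, 0.1, -3.5]
opening: 0.0215
```

```bash
python3 - <<'E'
from h import *
np.set_printoptions(precision=4,suppress=True)
c=save('scene','scene8'); o=ctrl.get_obs();print(o['t'],o['tool_pos'],o['tool_rot'],o['contact_force'],o['wrist_torque'],o['opening'])
cv2.imwrite('pics/c8.png',cv2.resize(c['color'][210:350,300:450],None,fx=4.25,fy=4.25,interpolation=cv2.INTER_CUBIC))
E
```

```text
9.9 [ 0.6102 -0.0986  0.0317] [3.1411 0.042  0.003 ] [ 0.1528 -0.0051 -2.4459] [-0.0357 -0.0264  0.0071] 0.021337010045503264
```

View pics/c8.png

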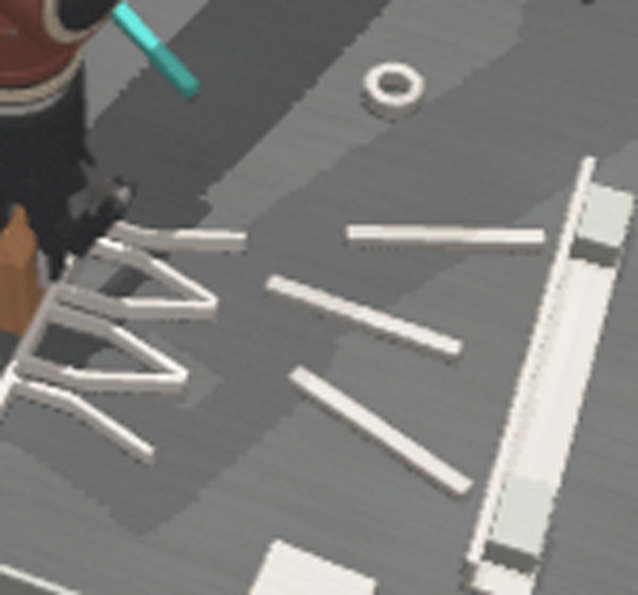

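>>> apply_moves:
  rows:
    - [0,-1,0.05,0,0,0]
    - [0,-2,0.05,0,0,0]
    - [0,-3,0.05,0,0,0]
    - [0,-4,0.05,0,0,0]
    - [0,-5,0.05,0,0,0]
    - [0,-6,0.05,0,0,0]
    - [0,-6.7,0.05,0,0,0]
    - [0,-7.4,0.05,0,0,0]
    - [0,-8,0.05,0,0,0]
    - [0,-8.6,0.05,0,0,0]
    - [0,-9.2,0.05,0,0,0]
    - [0,-9.8,0.05,0,0,0]
    - [0,-10.4,0.05,0,0,0]
    - [0,-10.8,0.05,0,0,0]
    - [0,-11.2,0.05,0,0,0]
    - [0,-11.2,0.05,0,0,0]

```text
t: 11.5
tool_pos: [0.6072, 0.0139, 0.0311]
tool_rot: [3.141, 0.043, 0.003]
contact_force: [-0.2, -0.2, -3.9]
opening: 0.0212
```

```bash
cat > look.py <<'E'
from h import *
import sys
np.set_printoptions(precision=4,suppress=True)
n=sys.argv[1]
c=save('scene','scene'+n); o=ctrl.get_obs();print(o['t'],o['tool_pos'],o['tool_rot'],o['contact_force'],o['wrist_torque'],o['opening'])
cv2.imwrite(f'pics/c{n}.png',cv2.resize(c['color'][210:350,300:450],None,fx=4.25,fy=4.25,interpolation=cv2.INTER_CUBIC))
E
python3 look.py 9
```

```text
11.55 [0.6073 0.0136 0.0312] [3.1411 0.0426 0.003 ] [-0.9837  0.3785 -2.7738] [-0.0172  0.0484  0.0147] 0.020963720752073187
```

View pics/c9.png

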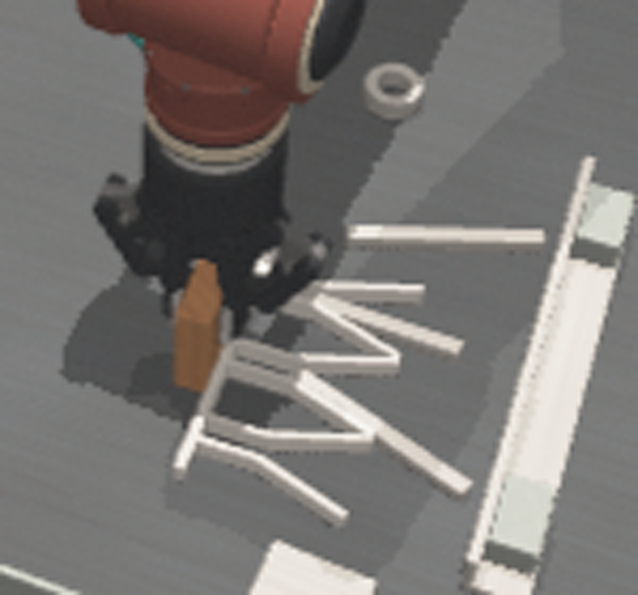

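>>> apply_moves:
  rows:
    - [-0.4,0,0,0,0,0]
    - [-0.8,0,0,0,0,0]
    - [-1.2,0,0,0,0,0]
    - [-1.6,0,0,0,0,0]
    - [-2,0,0,0,0,0]
    - [-2.4,0,0,0,0,0]
    - [-2.7,0,0,0,0,0]
    - [-2.7,0,0,0,0,0]

```text
t: 12.35
tool_pos: [0.5798, 0.0129, 0.0311]
tool_rot: [3.141, 0.043, 0.002]
contact_force: [-0.1, 1.3, -2.5]
opening: 0.0214
```

```bash
python3 look.py 10
```

```text
12.4 [0.5798 0.0129 0.031 ] [3.1411 0.0428 0.0016] [ 0.7716  0.1798 -2.3634] [ 0.0232 -0.0309 -0.0611] 0.021254055455761346
```

View pics/c10.png

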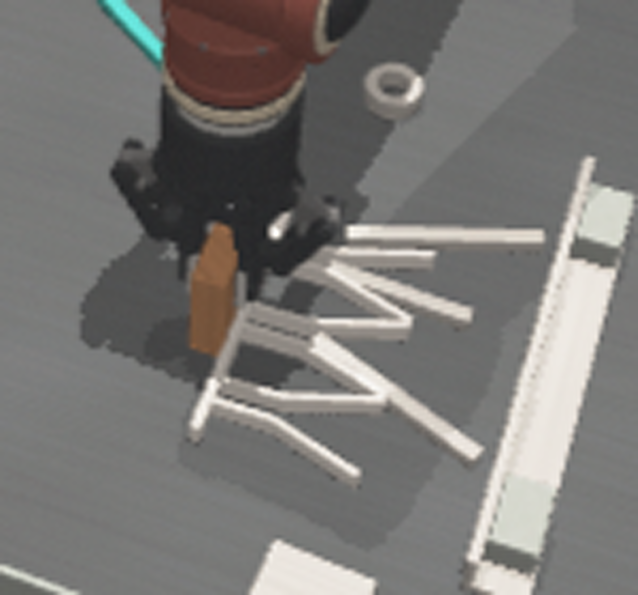

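>>> apply_moves:
  rows:
    - [0.4,0,0,0,0,0]
    - [0.8,0,0,0,0,0]
    - [1.2,0,0,0,0,0]
    - [1.6,0,0,0,0,0]
    - [2,0,0,0,0,0]
    - [2.4,0,0,0,0,0]
    - [2.7,0,0,0,0,0]
    - [2.7,0,0,0,0,0]

```text
t: 13.2
tool_pos: [0.6074, 0.0136, 0.0312]
tool_rot: [3.141, 0.043, 0.003]
contact_force: [1.0, -0.1, -4.5]
opening: 0.0213
```

```bash
python3 look.py 11
```

```text
13.25 [0.6073 0.0136 0.0313] [3.1412 0.0425 0.0031] [-0.9635 -0.1619 -3.0689] [-0.0107 -0.0809  0.0359] 0.02139655990900807
```

View pics/c11.png

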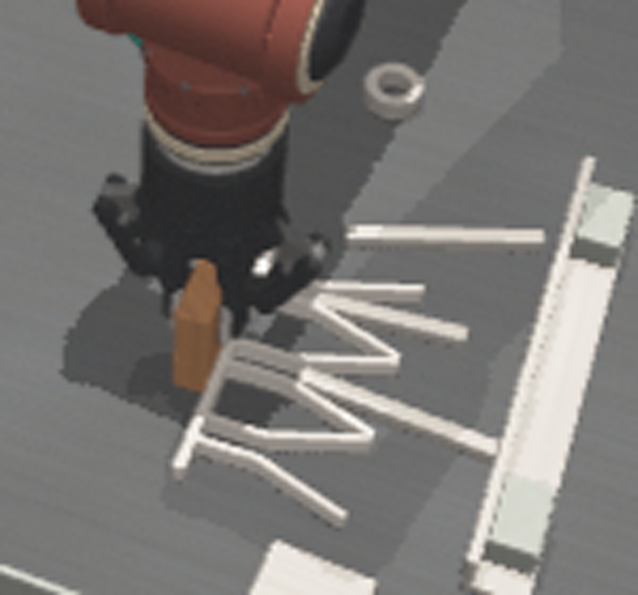

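```bash
python3 - <<'E'
from h import *
bars(load('scene11'),(300,210),4.25,[(349,232),(543,236),(330,299),(465,330),(303,376),(494,444)])
E
```

```text
a near [0.494 0.067] far [0.4524 0.178 ] len 0.1185 ang from +y (CCW) deg 20.5
b near [0.5469 0.0722] far [0.5385 0.1529] len 0.0811 ang from +y (CCW) deg 5.9
c near [0.6054 0.0749] far [0.6083 0.1891] len 0.1142 ang from +y (CCW) deg -1.5
```

>>> apply_moves:
  rows:
    - [0.3,0,0,0,0,0]
    - [0.3,0,0,0,0,0]
    - [0.1,0.4,0,0,0,0]
    - [0.1,0.4,-1,0,0,0]
    - [0.1,0.4,-4,0,0,0]
    - [0,3,-5,0,0,0]
    - [-3,4.8,-5,0,0,0]
    - [-7,4.8,-5,0,0,0]
    - [-10.9,4.8,-5,0,0,0]
    - [-10.9,4.8,-5,0,0,0]
    - [-10.9,4.8,-5,0,0,0]

```text
t: 14.35
tool_pos: [0.4991, -0.0374, 0.0817]
tool_rot: [3.141, 0.042, 0.005]
contact_force: [0.9, -0.3, -3.6]
opening: 0.0212
```

```bash
python3 look.py 12; python3 - <<'E'
from h import *
save('wrist','wrist12')
E
```

```text
14.4 [ 0.5005 -0.0375  0.0824] [3.1406 0.0421 0.0075] [-0.25    0.2175 -3.1129] [-0.0617 -0.0481  0.0082] 0.021536036118336176
```

View pics/c12.png

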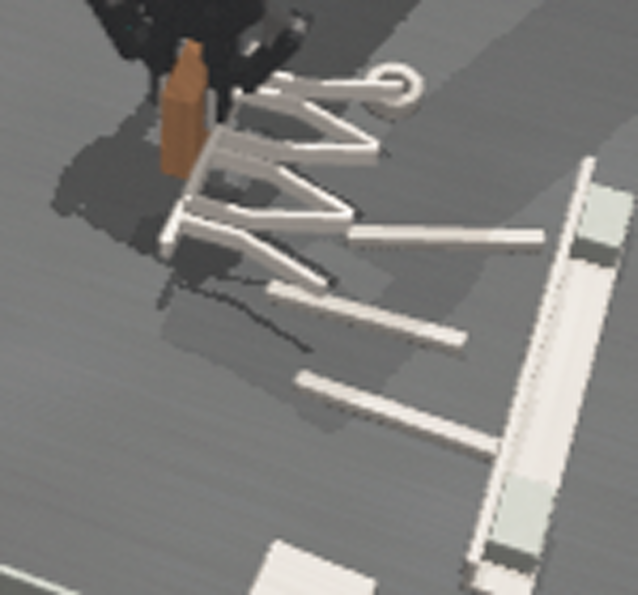

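View pics/wrist12.png

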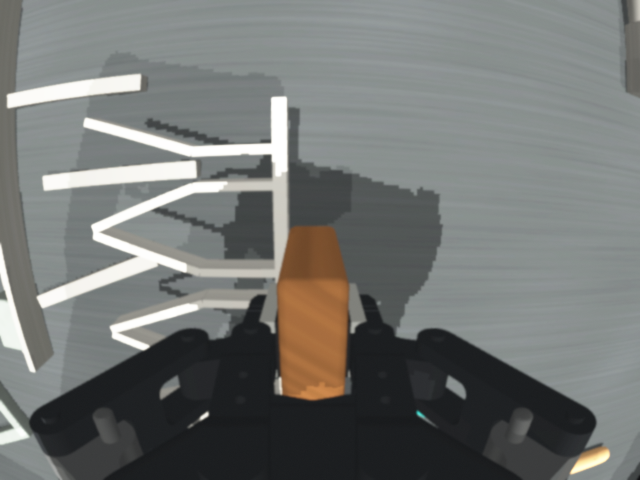

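```bash
python3 - <<'E'
from h import *
np.set_printoptions(precision=4,suppress=True)
bars(load('scene12'),(300,210),4.25,[(349,232),(543,236),(269,286),(465,336),(299,376),(495,445)])
bars(load('wrist12'),(0,0),1,[(156,265),(40,301),(196,169),(43,182),(142,82),(8,100)])
print(plane(load('wrist12'),[(85,122),(94,232),(113,328)],.014+.051))
E
```

```text
a near [0.494 0.067] far [0.4524 0.178 ] len 0.1185 ang from +y (CCW) deg 20.5
b near [0.5515 0.0352] far [0.5427 0.154 ] len 0.1192 ang from +y (CCW) deg 4.2
c near [0.6063 0.0728] far [0.6088 0.1898] len 0.117 ang from +y (CCW) deg -1.2
a near [0.4888 0.0657] far [0.4527 0.1778] len 0.1178 ang from +y (CCW) deg 17.8
b near [0.5504 0.0348] far [0.5456 0.1551] len 0.1204 ang from +y (CCW) deg 2.3
c near [0.6057 0.0712] far [0.6091 0.1913] len 0.1201 ang from +y (CCW) deg -1.6
[[0.5794 0.0764 0.065 ]
 [0.5244 0.0746 0.065 ]
 [0.4706 0.072  0.065 ]]
```

>>> apply_moves:
  rows:
    - [-0.15,0,1.5,0,0,0]
    - [-0.15,0,3.5,0,0,0]
    - [-0.15,0,4.8,0,0,0]
    - [-0.15,0,5.1,0,0,0]
    - [-0.15,0,5.1,0,0,0]
    - [-0.15,-0.6,5.1,0,0,0]
    - [-0.15,-1.2,5.1,0,0,0]
    - [-0.15,-1.8,5.1,0,0,0]
    - [-0.15,-2.4,5.1,0,0,0]
    - [-0.15,-3,5.1,0,0,0]
    - [-0.15,-3.6,5.1,0,0,0]
    - [-0.15,-4.2,5.1,0,0,0]
    - [-0.15,-4.8,5.1,0,0,0]
    - [-0.15,-5.1,5.1,0,0,0]
    - [-0.15,-5.1,5.1,0,0,0]

```text
t: 15.95
tool_pos: [0.4983, 0.0138, 0.0314]
tool_rot: [3.141, 0.043, 0.007]
contact_force: [-1.6, 0.1, -3.6]
opening: 0.0216
```

```bash
python3 look.py 13; python3 - <<'E'
from h import *
save('wrist','wrist13')
E
```

```text
16.0 [0.4984 0.0136 0.0315] [3.1406 0.043  0.0077] [-0.8263 -0.9319 -3.5539] [-0.0567  0.172   0.0537] 0.02130340794698682
```

View pics/c13.png

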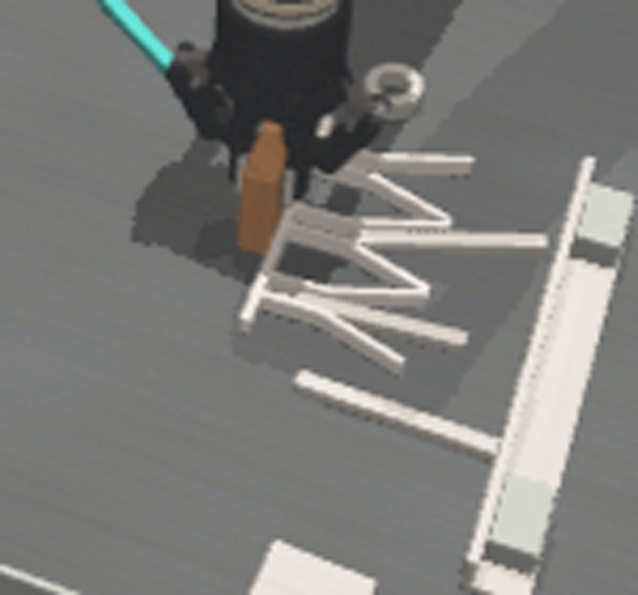

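View pics/wrist13.png

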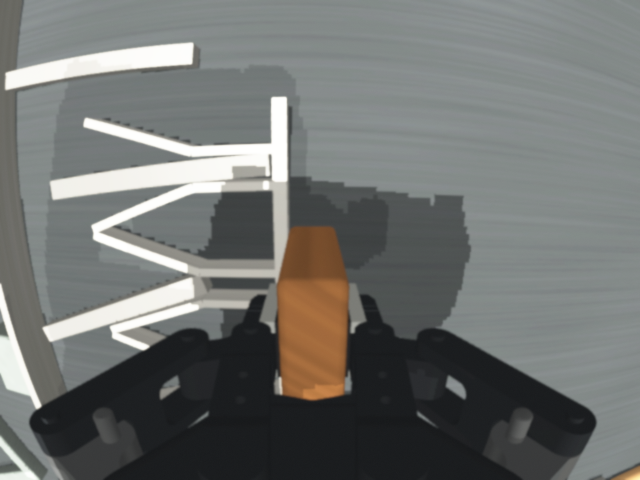

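>>> apply_moves:
  rows:
    - [0.4,0,0,0,0,0]
    - [0.8,0,0,0,0,0]
    - [1.2,0,0,0,0,0]
    - [1.6,0,0,0,0,0]
    - [1.9,0,0,0,0,0]
    - [1.9,0,0,0,0,0]
    - [1.5,0,0,0,0,0]
    - [1.1,0,0,0,0,0]
    - [0.7,0,0,0,0,0]
    - [0.3,0,0,0,0,0]
    - [-0.1,0,0,0,0,0]
    - [-0.5,0,0,0,0,0]
    - [-0.8,0,0,0,0,0]
    - [-0.8,0,0,0,0,0]

```text
t: 17.45
tool_pos: [0.4899, 0.0132, 0.0314]
tool_rot: [3.141, 0.043, 0.007]
contact_force: [-0.3, -0.2, -2.5]
opening: 0.0214
```

```bash
python3 look.py 14; python3 - <<'E'
from h import *
save('wrist','wrist14')
E
```

```text
17.5 [0.49   0.0132 0.0314] [3.1406 0.0427 0.0065] [ 0.2592  0.0761 -2.9163] [-0.0824 -0.0722 -0.0792] 0.020873164888520403
```

View pics/c14.png

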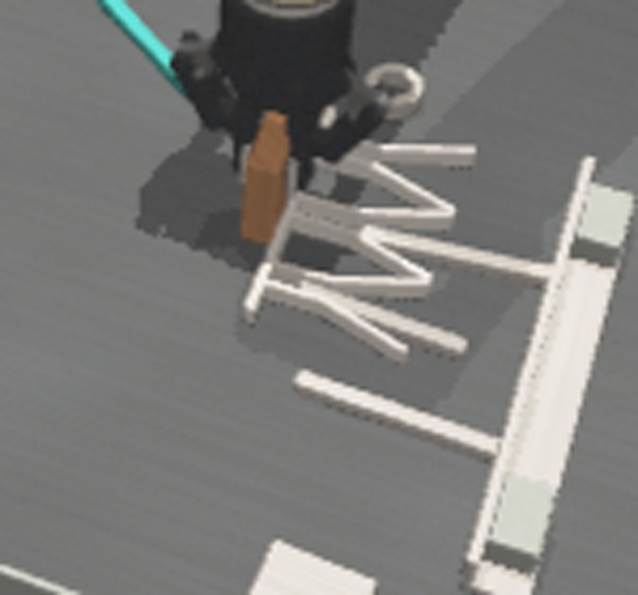

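View pics/wrist14.png

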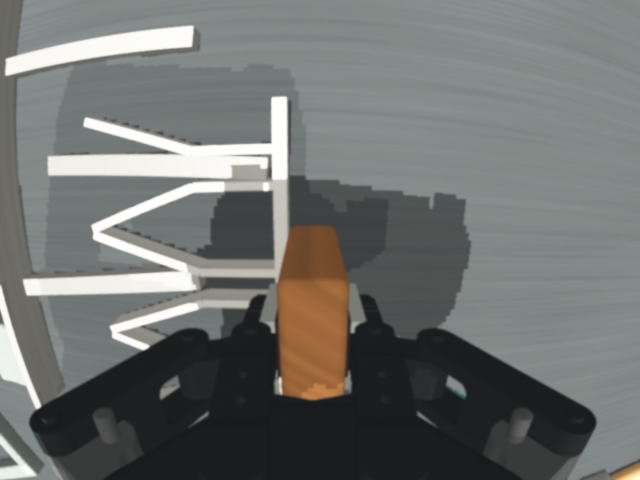

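>>> apply_moves:
  rows:
    - [0.1,0.4,0,0,0,0]
    - [0.1,0.4,-1,0,0,0]
    - [0.1,0.4,-4,0,0,0]
    - [0.1,4,-5,0,0,0]
    - [2,8,-5,0,0,0]
    - [5.5,11.2,-5,0,0,0]
    - [5.5,11.2,-5,0,0,0]
    - [5.5,11.2,-5,0,0,0]
    - [5.5,11.2,-5,0,0,0]

```text
t: 18.45
tool_pos: [0.547, -0.0966, 0.0813]
tool_rot: [3.141, 0.043, 0.004]
contact_force: [-0.3, -0.0, -3.6]
opening: 0.0214
```

```bash
python3 look.py 15; python3 - <<'E'
from h import *
save('wrist','wrist15')
E
```

```text
18.5 [ 0.5469 -0.0963  0.0814] [3.1411 0.0442 0.0044] [-0.6171  0.3732 -3.4045] [-0.1009  0.0553 -0.0216] 0.021166838664901245
```

View pics/c15.png

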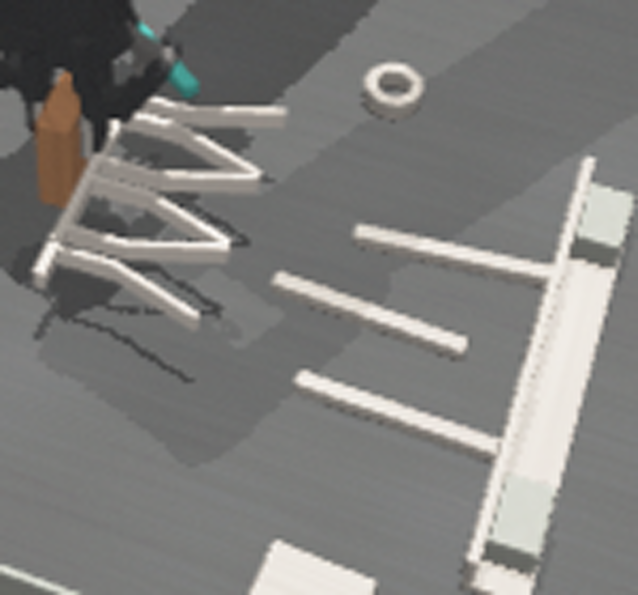

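View pics/wrist15.png

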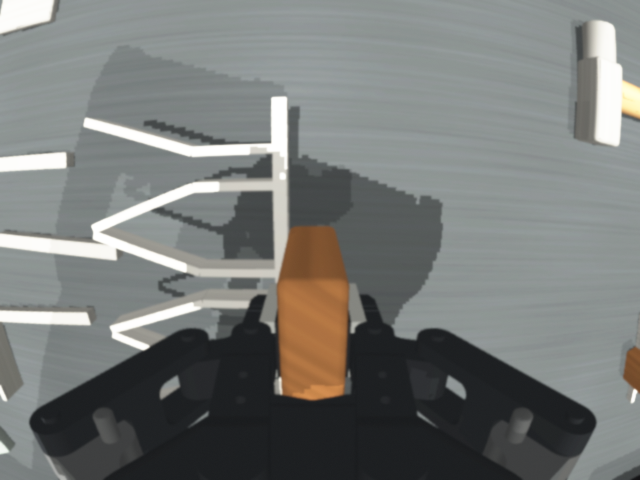

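```bash
python3 - <<'E'
from h import *
np.set_printoptions(precision=4,suppress=True)
bars(load('scene15'),(300,210),4.25,[(358,230),(550,269),(275,277),(465,344),(299,376),(495,445)])
print('wrist nears',plane(load('wrist15'),[(92,314),(115,250),(72,158)],.01)[:,:2])
E
```

```text
a near [0.4904 0.0717] far [0.4756 0.1881] len 0.1174 ang from +y (CCW) deg 7.2
b near [0.5438 0.0363] far [0.5482 0.1556] len 0.1194 ang from +y (CCW) deg -2.1
c near [0.6063 0.0728] far [0.6088 0.1898] len 0.117 ang from +y (CCW) deg -1.2
wrist nears [[0.494  0.066 ]
 [0.5444 0.0368]
 [0.6069 0.0668]]
```

>>> apply_moves:
  rows:
    - [0.65,0,1.5,0,0,0]
    - [0.65,0,3.5,0,0,0]
    - [0.65,0,4.8,0,0,0]
    - [0.65,0,5.05,0,0,0]
    - [0.65,-1,5.05,0,0,0]
    - [0.65,-2,5.05,0,0,0]
    - [0.65,-3,5.05,0,0,0]
    - [0.65,-4,5.05,0,0,0]
    - [0.65,-5,5.05,0,0,0]
    - [0.65,-6,5.05,0,0,0]
    - [0.65,-7,5.05,0,0,0]
    - [0.65,-8,5.05,0,0,0]
    - [0.65,-8.8,5.05,0,0,0]
    - [0.65,-9.6,5.05,0,0,0]
    - [0.65,-10.2,5.05,0,0,0]
    - [0.65,-10.8,5.05,0,0,0]
    - [0.65,-11,5.05,0,0,0]
    - [0.65,-11,5.05,0,0,0]

```text
t: 20.35
tool_pos: [0.5505, 0.0141, 0.031]
tool_rot: [3.141, 0.045, 0.005]
contact_force: [-0.5, -0.3, -3.5]
opening: 0.0209
```

```bash
python3 look.py 16; python3 - <<'E'
from h import *
save('wrist','wrist16')
E
```

```text
20.4 [0.5506 0.0139 0.031 ] [3.1409 0.0446 0.0051] [ 0.6799 -0.0071 -3.5396] [-0.0376  0.1245  0.043 ] 0.02128523477520241
```

View pics/c16.png

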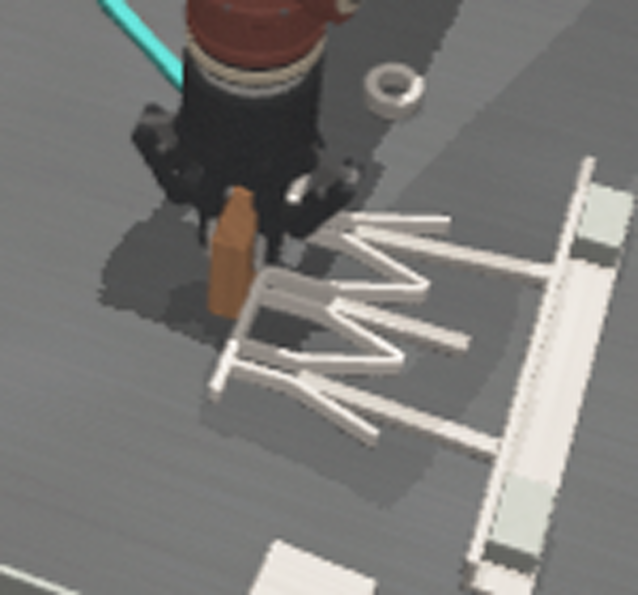

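View pics/wrist16.png

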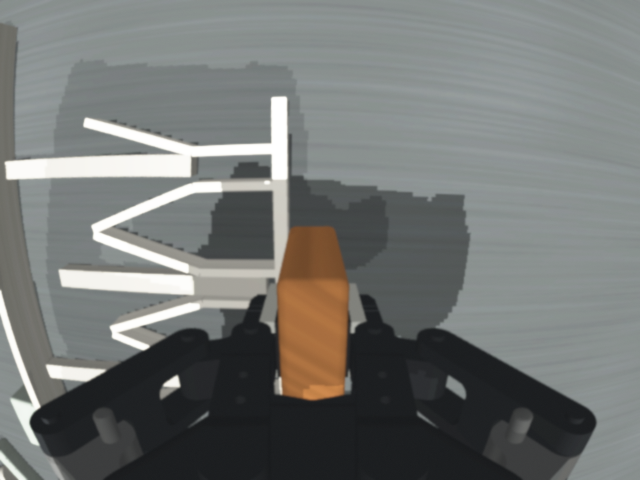

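>>> apply_moves:
  rows:
    - [0,-0.2,0,0,0,0]
    - [0,-0.4,0,0,0,0]
    - [0,-0.6,0,0,0,0]
    - [0,-0.8,0,0,0,0]

```text
t: 20.85
tool_pos: [0.5505, 0.0217, 0.031]
tool_rot: [3.141, 0.044, 0.006]
contact_force: [0.3, -0.3, -3.5]
opening: 0.0211
```

>>> apply_moves:
  rows:
    - [0,-0.15,0,0,0,0]
    - [0,-0.3,0,0,0,0]
    - [0,-0.45,0,0,0,0]
    - [0,-0.6,0,0,0,0]

```text
t: 21.25
tool_pos: [0.5504, 0.0278, 0.0311]
tool_rot: [3.141, 0.044, 0.006]
contact_force: [0.7, -1.4, -3.4]
opening: 0.0211
```

```bash
python3 look.py 17; python3 - <<'E'
from h import *
save('wrist','wrist17')
E
```

```text
21.3 [0.5503 0.028  0.031 ] [3.1408 0.0442 0.0057] [ 0.1756 -0.2673 -3.3237] [-0.1912 -0.048  -0.0473] 0.02122673108780169
```

View pics/c17.png

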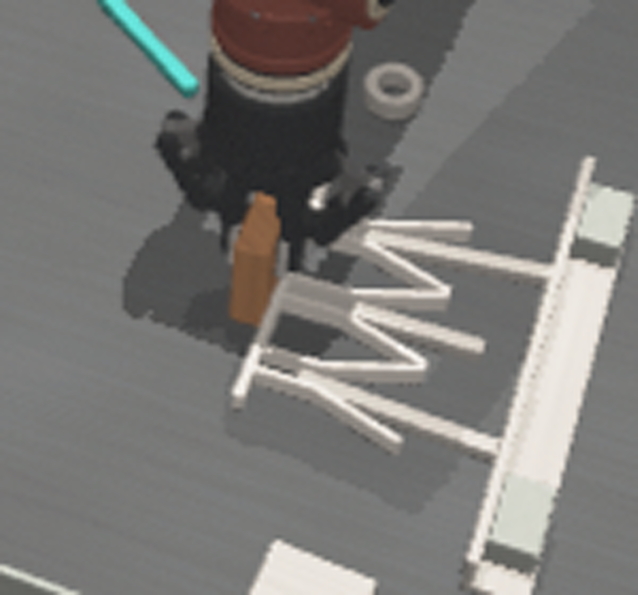

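View pics/wrist17.png

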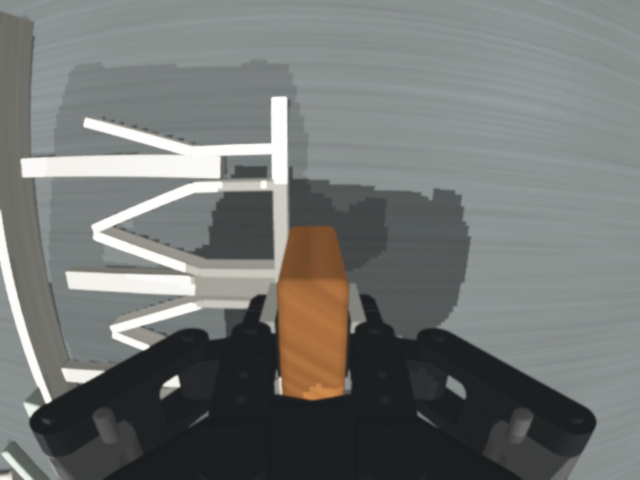

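>>> apply_moves:
  rows:
    - [0,-0.15,0,0,0,0]
    - [0,-0.3,0,0,0,0]
    - [0,-0.45,0,0,0,0]
    - [0,-0.6,0,0,0,0]

```text
t: 21.75
tool_pos: [0.5502, 0.0341, 0.031]
tool_rot: [3.141, 0.044, 0.006]
contact_force: [-0.6, -1.2, -4.2]
opening: 0.0213
```

>>> apply_moves:
  rows:
    - [0,-0.15,0,0,0,0]
    - [0,-0.3,0,0,0,0]
    - [0,-0.45,0,0,0,0]
    - [0,-0.6,0,0,0,0]

```text
t: 22.15
tool_pos: [0.55, 0.0397, 0.0311]
tool_rot: [3.139, 0.045, 0.006]
contact_force: [0.1, -4.3, -3.7]
opening: 0.0212
```

```bash
python3 look.py 18; python3 - <<'E'
from h import *
save('wrist','wrist18')
E
```

```text
22.2 [0.55   0.0399 0.031 ] [3.1397 0.0455 0.0057] [ 0.0483 -4.3854 -3.5811] [-0.7899  0.0195  0.2518] 0.021083126475316714
```

View pics/c18.png

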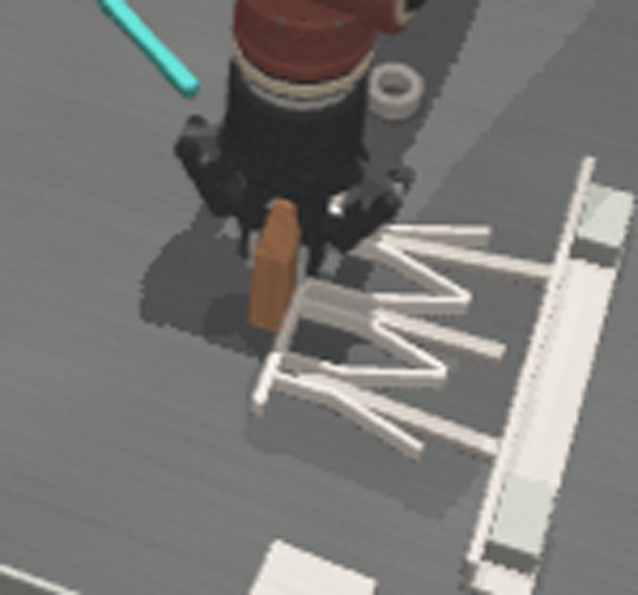

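View pics/wrist18.png

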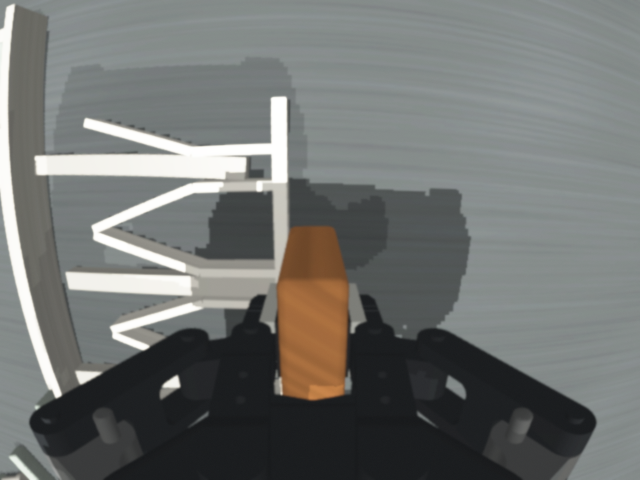

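Bar a is wedging slightly at 4.4 N on the stop. I'll ease back 1 mm and shift sideways so the tine squares a, with b and c now captured.

>>> apply_moves:
  rows:
    - [0,0.15,0,0,0,0]
    - [-0.2,0.15,0,0,0,0]
    - [-0.4,0.15,0,0,0,0]
    - [-0.6,0.15,0,0,0,0]
    - [-0.8,0.15,0,0,0,0]
    - [-0.8,0.15,0,0,0,0]

```text
t: 22.85
tool_pos: [0.5419, 0.0383, 0.0312]
tool_rot: [3.14, 0.045, 0.006]
contact_force: [0.8, -0.1, -2.6]
opening: 0.0209
```

```bash
python3 look.py 19; python3 - <<'E'
from h import *
save('wrist','wrist19');c=save('side','side19')
cv2.imwrite('pics/s19.png',cv2.resize(c['color'][130:270,170:350],None,fx=4,fy=4,interpolation=cv2.INTER_CUBIC))
E
```

```text
22.9 [0.5419 0.0383 0.0312] [3.1403 0.0451 0.0055] [-0.5188 -0.3529 -2.7689] [ 0.0059 -0.0601 -0.0836] 0.021102978561622347
```

View pics/c19.png

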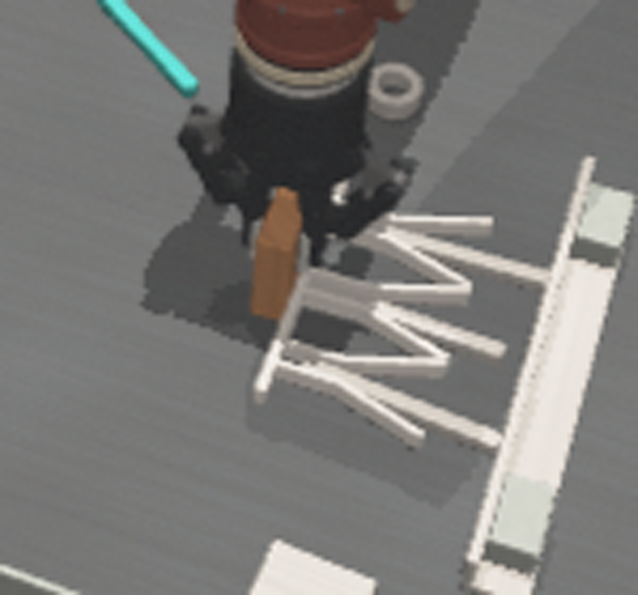

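View pics/s19.png

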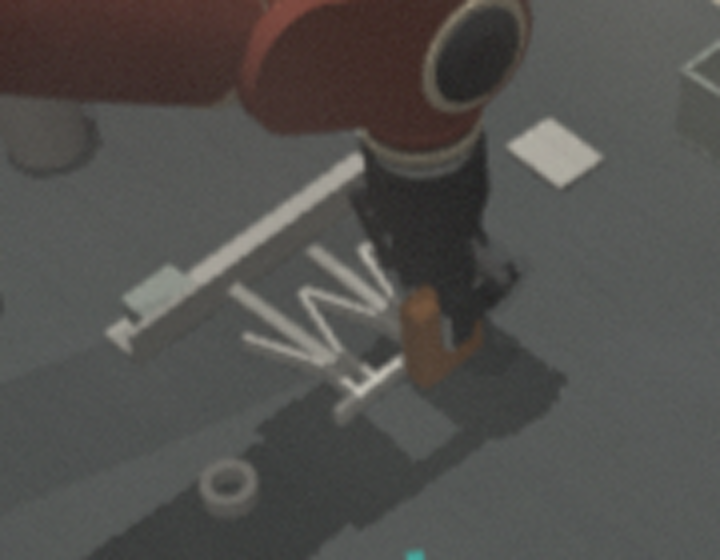

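>>> apply_moves:
  rows:
    - [0,-0.1,0,0,0,0]
    - [0,-0.2,0,0,0,0]
    - [0,-0.3,0,0,0,0]
    - [0,-0.4,0,0,0,0]
    - [0,-0.5,0,0,0,0]

```text
t: 23.5
tool_pos: [0.5418, 0.0428, 0.0311]
tool_rot: [3.139, 0.045, 0.005]
contact_force: [1.5, -4.0, -2.6]
opening: 0.0216
```

>>> apply_moves:
  rows:
    - [0,-0.1,0,0,0,0]
    - [0,-0.2,0,0,0,0]
    - [0,-0.3,0,0,0,0]
    - [0,-0.4,0,0,0,0]

```text
t: 23.9
tool_pos: [0.542, 0.0462, 0.0312]
tool_rot: [3.138, 0.044, 0.006]
contact_force: [1.1, -6.3, -2.8]
opening: 0.0213
```

```bash
python3 look.py 20; python3 - <<'E'
from h import *
save('wrist','wrist20');c=save('side','side20')
cv2.imwrite('pics/s20.png',cv2.resize(c['color'][130:270,170:350],None,fx=4,fy=4,interpolation=cv2.INTER_CUBIC))
E
```

```text
23.95 [0.5421 0.0463 0.0312] [3.138  0.0437 0.0065] [ 1.4625 -4.9735 -3.785 ] [-1.2027 -0.2884 -0.5841] 0.021066019061715485
```

View pics/c20.png

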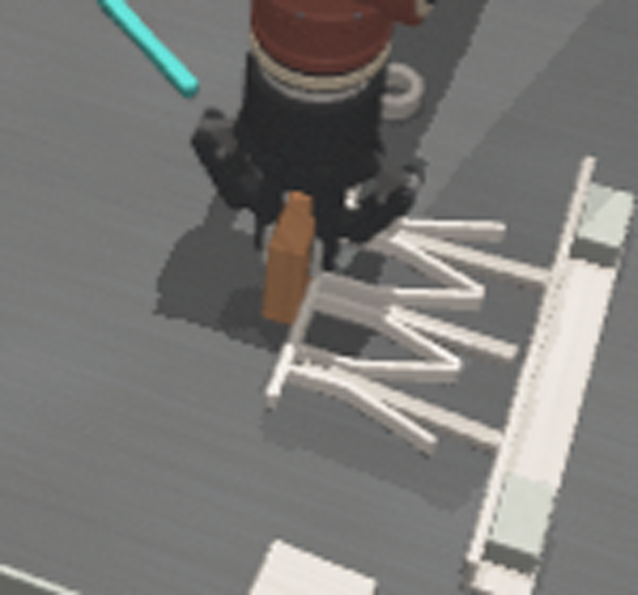

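View pics/wrist20.png

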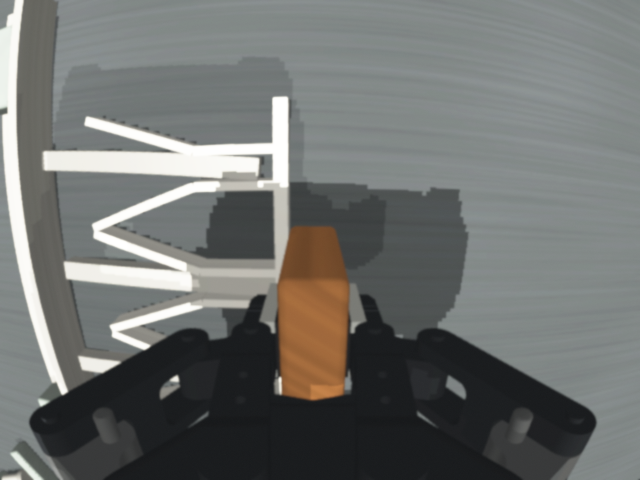

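>>> apply_moves:
  rows:
    - [0,0.1,0,0,0,0]
    - [0.15,0.1,0,0,0,0]
    - [0.3,0.1,0,0,0,0]
    - [0.4,0.1,0,0,0,0]
    - [0.4,0.1,0,0,0,0]

```text
t: 24.55
tool_pos: [0.5459, 0.0458, 0.031]
tool_rot: [3.139, 0.044, 0.006]
contact_force: [-0.9, -0.4, -3.9]
opening: 0.0214
```

>>> apply_moves:
  rows:
    - [0,-0.1,0,0,0,0]
    - [0,-0.2,0,0,0,0]
    - [0,-0.3,0,0,0,0]
    - [0,-0.3,0,0,0,0]

```text
t: 24.95
tool_pos: [0.5458, 0.049, 0.031]
tool_rot: [3.139, 0.044, 0.005]
contact_force: [-0.9, 0.2, -4.5]
opening: 0.021
```

```bash
python3 look.py 21; python3 - <<'E'
from h import *
save('wrist','wrist21')
E
```

```text
25.0 [0.5458 0.049  0.031 ] [3.139  0.0443 0.0055] [ 0.0208  0.1012 -3.6396] [-0.0636  0.1234 -0.0151] 0.021116261304604672
```

View pics/wrist21.png

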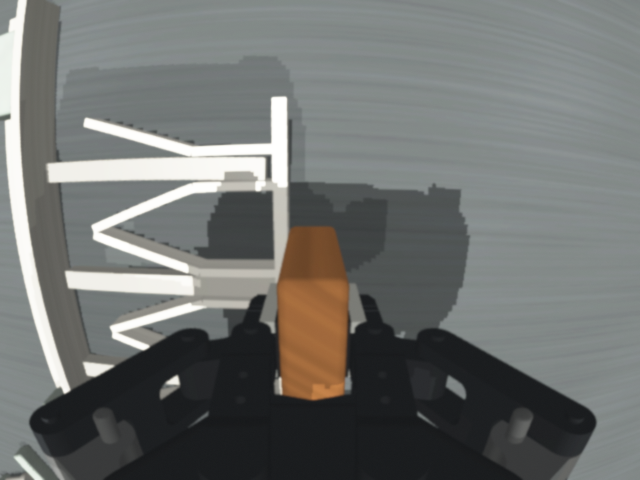

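>>> apply_moves:
  rows:
    - [0,-0.05,0,0,0,0]
    - [0,-0.1,0,0,0,0]
    - [0,-0.15,0,0,0,0]
    - [0,-0.2,0,0,0,0]
    - [0,-0.2,0,0,0,0]

```text
t: 25.55
tool_pos: [0.5457, 0.051, 0.031]
tool_rot: [3.139, 0.044, 0.005]
contact_force: [-0.4, -1.1, -3.9]
opening: 0.0212
```

>>> apply_moves:
  rows:
    - [0,-0.05,0,0,0,0]
    - [0,-0.1,0,0,0,0]
    - [0,-0.1,0,0,0,0]

```text
t: 25.85
tool_pos: [0.5457, 0.0521, 0.031]
tool_rot: [3.139, 0.044, 0.006]
contact_force: [0.1, 0.1, -3.4]
opening: 0.0212
```

>>> apply_moves:
  rows:
    - [0,-0.05,0,0,0,0]
    - [0,-0.1,0,0,0,0]
    - [0,-0.1,0,0,0,0]

```text
t: 26.15
tool_pos: [0.5457, 0.053, 0.031]
tool_rot: [3.139, 0.044, 0.006]
contact_force: [-0.7, -1.3, -3.5]
opening: 0.0216
```

```bash
python3 look.py 22; python3 - <<'E'
from h import *
save('wrist','wrist22')
E
```

```text
26.2 [0.5457 0.053  0.031 ] [3.1389 0.0442 0.0057] [-0.3912 -1.7248 -4.0821] [-0.3797  0.1127 -0.1037] 0.02124348925088277
```

View pics/wrist22.png

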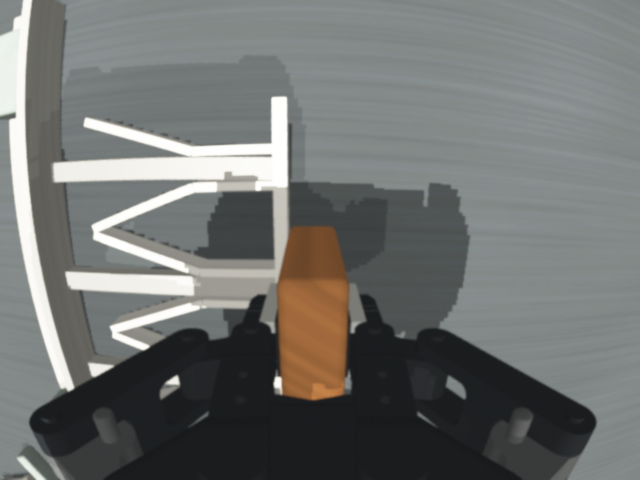

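View pics/c22.png

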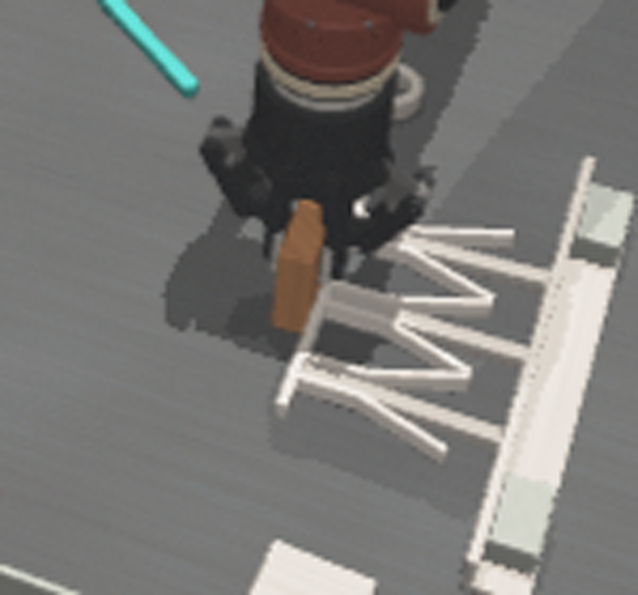

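```bash
python3 - <<'E'
from h import *
np.set_printoptions(precision=4,suppress=True)
S=load('scene22');W=load('wrist22')
q=lambda p:(np.array(p,float)+.5)/4.25-.5+np.array((300,210))
print(plane(S,q([(549,277),(527,352),(502,436)]),.01)[:,:2])
print('w far b,c',plane(W,[(67,280),(54,172)],.01)[:,:2])
E=cv2.resize(W['color'][130:400,0:330],None,fx=2.4,fy=2.2,interpolation=cv2.INTER_CUBIC);cv2.imwrite('pics/w22.png',E)
E=cv2.resize(S['color'][255:325,365:435],None,fx=8,fy=8,interpolation=cv2.INTER_CUBIC);cv2.imwrite('pics/z22.png',E)
E
```

```text
[[0.4818 0.189 ]
 [0.5401 0.1905]
 [0.6015 0.1919]]
w far b,c [[0.5405 0.1914]
 [0.6006 0.1914]]
```

View pics/z22.png

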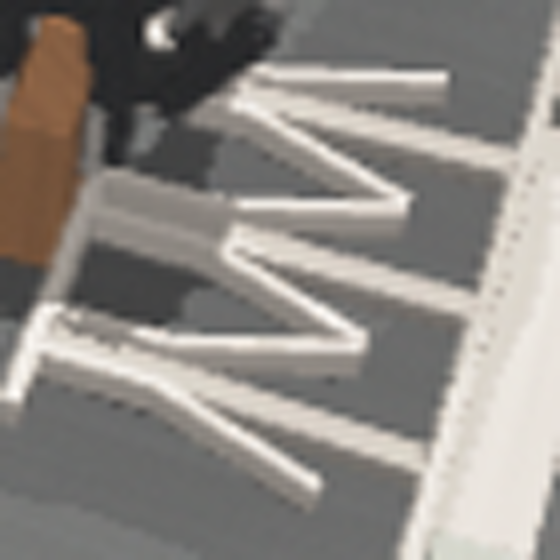

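View pics/w22.png

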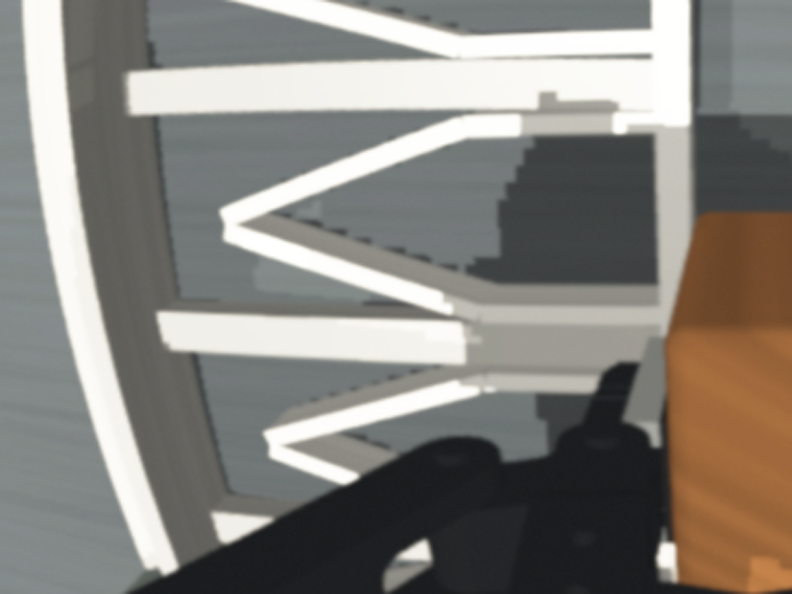

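All three ends are home to about 1–2 mm. Now the press, creeping in.

>>> apply_moves:
  rows:
    - [0,-0.05,0,0,0,0]
    - [0,-0.1,0,0,0,0]
    - [0,-0.1,0,0,0,0]

```text
t: 26.55
tool_pos: [0.5458, 0.0532, 0.031]
tool_rot: [3.137, 0.045, 0.006]
contact_force: [-0.8, -5.1, -3.7]
opening: 0.0214
```

```bash
python3 -c "
from h import *
o=ctrl.get_obs();print(o['t'],o['tool_pos'],o['contact_force'],o['wrist_torque'])"
```

```text
26.55 [0.54575657 0.05322952 0.03103788] [-0.8195475  -5.08272259 -3.66332026] [-1.03106022  0.15849354 -0.08881687]
```

>>> apply_moves:
  rows:
    - [0,-0.1,0,0,0,0]
    - [0,-0.14,0,0,0,0]
    - [0,-0.18,0,0,0,0]
    - [0,-0.18,0,0,0,0]
    - [0,-0.18,0,0,0,0]

```text
t: 27.05
tool_pos: [0.5459, 0.0534, 0.0311]
tool_rot: [3.134, 0.045, 0.006]
contact_force: [-1.1, -7.6, -3.6]
opening: 0.0212
```

>>> apply_moves:
  rows:
    - [0,-0.18,0,0,0,0]
    - [0,-0.2,0,0,0,0]
    - [0,-0.22,0,0,0,0]
    - [0,-0.24,0,0,0,0]
    - [0,-0.24,0,0,0,0]
    - [0,-0.24,0,0,0,0]
    - [0,-0.24,0,0,0,0]
    - [0,-0.24,0,0,0,0]
    - [0,-0.24,0,0,0,0]
    - [0,-0.24,0,0,0,0]

```text
t: 28.05
tool_pos: [0.546, 0.0536, 0.0313]
tool_rot: [3.129, 0.045, 0.006]
contact_force: [0.2, -9.9, -3.6]
opening: 0.0214
```

```bash
python3 look.py 23; python3 - <<'E'
from h import *
S=load('scene23')
E=cv2.resize(S['color'][255:325,365:435],None,fx=8,fy=8,interpolation=cv2.INTER_CUBIC);cv2.imwrite('pics/z23.png',E)
E
```

```text
28.1 [0.546  0.0536 0.0313] [3.1292 0.0452 0.0056] [ -0.2802 -10.1002  -3.5261] [-1.9102  0.2647 -0.0975] 0.02136971891657547
```

View pics/z23.png

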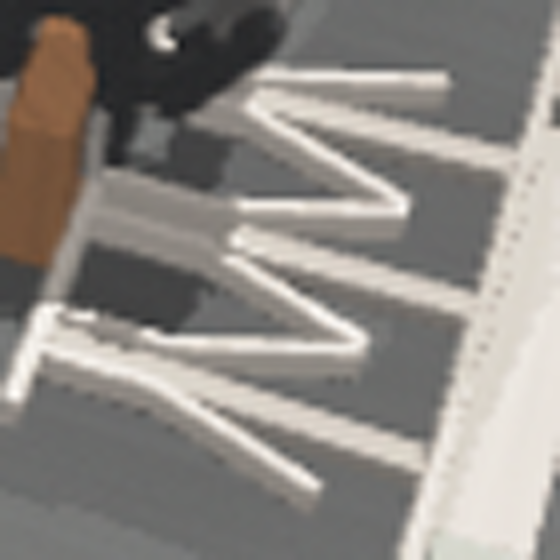

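Held at about 8–10 N for over 1 s. Now back off slightly and lift straight up.

>>> apply_moves:
  rows:
    - [0,0,0,0,0,0]
    - [0,0.05,0,0,0,0]
    - [0,0.1,0,0,0,0]
    - [0,0.15,0,0,0,0]
    - [0,0.2,0,0,0,0]
    - [0,0.2,0,0,0,0]

```text
t: 28.7
tool_pos: [0.5461, 0.0518, 0.0314]
tool_rot: [3.13, 0.045, 0.006]
contact_force: [-0.2, 0.5, -3.0]
opening: 0.021
```

```bash
python3 look.py 24; python3 - <<'E'
from h import *
S=load('scene24')
save('wrist','wrist24')
E=cv2.resize(S['color'][255:325,365:435],None,fx=8,fy=8,interpolation=cv2.INTER_CUBIC);cv2.imwrite('pics/z24.png',E)
E
```

```text
28.75 [0.5461 0.0518 0.0314] [3.1295 0.0454 0.0058] [-0.3959 -0.4389 -4.0696] [-0.0443  0.0964 -0.0262] 0.021272392255447962
```

View pics/z24.png

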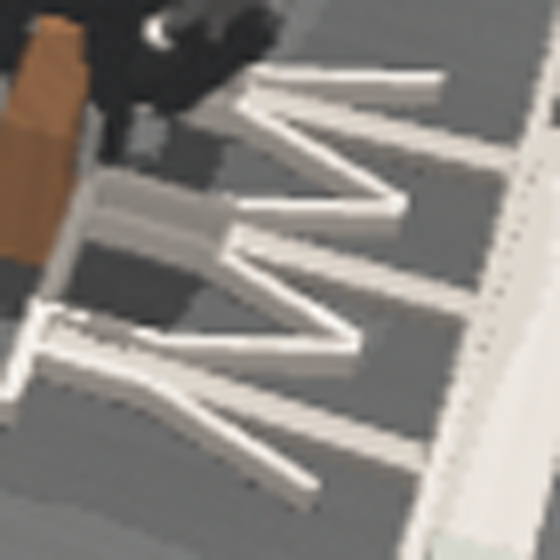

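View pics/wrist24.png

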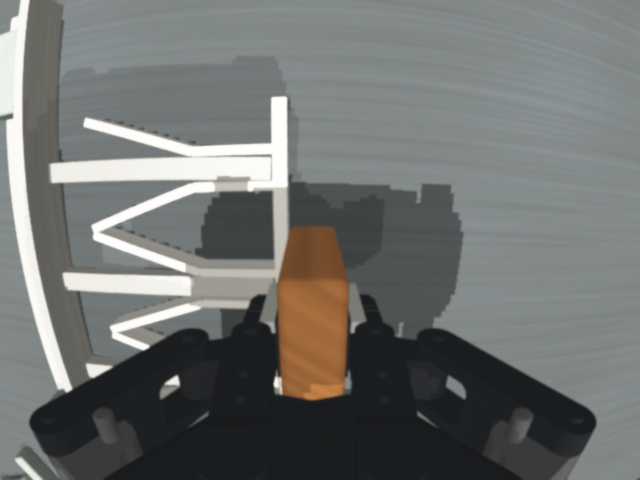

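>>> apply_moves:
  rows:
    - [0,0,-0.3,0,0,0]
    - [0,0,-0.6,0,0,0]
    - [0,0,-1,0,0,0]
    - [0,0,-1.5,0,0,0]
    - [0,0,-2.5,0,0,0]
    - [0,0,-4,0,0,0.0]
    - [0,0,-5,0.13,0,0]
    - [0,4,-5,0.13,0,0]
    - [0,8,-5,0.13,0,0]
    - [0,12,-5,0.13,0,0]
    - [0,16,-5,0.13,0,0]
    - [0,20,-5,0.13,0,0]
    - [0,20,-5,0.13,0,0]
    - [0,20,-5,0.13,0,0]

```text
t: 30.2
tool_pos: [0.552, -0.1485, 0.0847]
tool_rot: [3.141, 0.042, 0.007]
contact_force: [-0.2, 0.8, -4.0]
opening: 0.0214
```

```bash
python3 look.py 25; python3 - <<'E'
from h import *
s=save('side','side25'); cv2.imwrite('pics/s25.png',cv2.resize(s['color'][130:270,170:350],None,fx=4,fy=4,interpolation=cv2.INTER_CUBIC))
E
```

```text
30.25 [ 0.5518 -0.1475  0.0844] [-3.1413 -0.0447 -0.0065] [-0.4067 -0.7572 -4.7641] [ 0.0083 -0.0026 -0.0048] 0.02143159599706326
```

View pics/c25.png

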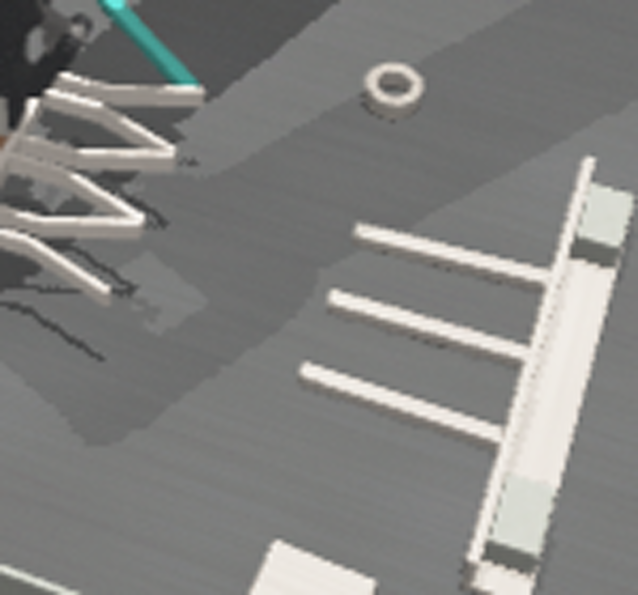

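View pics/s25.png

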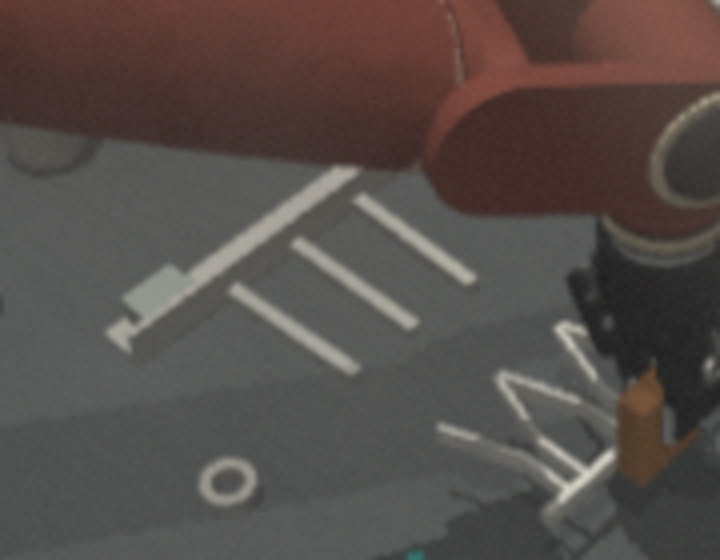

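```bash
python3 - <<'E'
from h import *
np.set_printoptions(precision=4,suppress=True)
bars(load('scene25'),(300,210),4.25,[(358,229),(550,275),(332,296),(527,352),(304,369),(502,433)])
bars(load('side25'),(170,130),4,[(355,369),(234,286),(413,324),(296,239),(470,278),(358,197)])
E
```

```text
a near [0.4897 0.0715] far [0.4801 0.1892] len 0.1182 ang from +y (CCW) deg 4.7
b near [0.5444 0.0726] far [0.5401 0.1905] len 0.118 ang from +y (CCW) deg 2.1
c near [0.6005 0.0739] far [0.5996 0.1914] len 0.1175 ang from +y (CCW) deg 0.5
a near [0.4891 0.0703] far [0.4818 0.1873] len 0.1172 ang from +y (CCW) deg 3.6
b near [0.5434 0.0714] far [0.5411 0.1901] len 0.1187 ang from +y (CCW) deg 1.1
c near [0.5998 0.0737] far [0.5993 0.1892] len 0.1154 ang from +y (CCW) deg 0.2
```

The bars measure square within about 3° of the stop, near spacing 55/56 mm, far spacing 59 mm. Lay the rake down here.

>>> apply_moves:
  rows:
    - [0,0,2,0,0,0]
    - [0,0,4,0,0,0]
    - [0,0,5,0,0,0]
    - [0,0,5.3,0,0,0]
    - [0,0,5.37,0,0,0]
    - [0,0,5.37,0,0,0]

```text
t: 30.9
tool_pos: [0.5526, -0.1469, 0.0312]
tool_rot: [3.14, 0.047, 0.009]
contact_force: [-0.3, 0.1, -3.0]
opening: 0.0211
```

```bash
python3 look.py 26
```

```text
30.95 [ 0.5526 -0.147   0.0313] [3.1404 0.0469 0.0086] [-0.6696 -0.0381 -2.334 ] [-0.0513  0.0114  0.0322] 0.020856423796734552
```

>>> apply_moves:
  rows:
    - [0,0,0.05,0,0,0]
    - [0,0,0.1,0,0,0]
    - [0,0,0.1,0,0,0]

```text
t: 31.25
tool_pos: [0.5529, -0.1472, 0.0306]
tool_rot: [3.14, 0.047, 0.01]
contact_force: [0.9, 0.6, -2.9]
opening: 0.0212
```

>>> apply_moves:
  rows:
    - [0,0,0.05,0,0,0]
    - [0,0,0.1,0,0,0]
    - [0,0,0.1,0,0,0]

```text
t: 31.55
tool_pos: [0.5531, -0.1473, 0.0303]
tool_rot: [3.14, 0.047, 0.01]
contact_force: [-0.9, 0.8, 2.2]
opening: 0.0213
```

Seated: the vertical force has flipped to +2.2 N. Release.

>>> apply_moves:
  rows:
    - [0,0,0,0,0,0]
    - [0,0,0,0,0,0]
    - [0,0,0,0,0,0]
    - [0,0,0,0,0,0]
    - [0,0,0,0,0,0]
    - [0,0,0,0,0,0]
    - [0,0,0,0,0,0]
    - [0,0,0,0,0,0]
  grip: 0

```text
t: 32.35
tool_pos: [0.5531, -0.1473, 0.0303]
tool_rot: [3.14, 0.047, 0.01]
contact_force: [-0.3, 0.1, -0.1]
opening: 0.0853
```

>>> apply_moves:
  rows:
    - [0,0,-1,0,0,0]
    - [0,0,-3,0,0,0]
    - [0,0,-6,0,0,0]
    - [0,0,-10,0,0,0]
    - [0,0,-13,0,0,0]
    - [0,0,-15,0,0,0]
    - [0,0,-15,0,0,0]

```text
t: 33.05
tool_pos: [0.5545, -0.1481, 0.1855]
tool_rot: [3.137, 0.047, 0.022]
contact_force: [0.4, -0.2, -0.0]
opening: 0.0855
```

```bash
python3 - <<'E'
from h import *
s=save('scene','scene27'); cv2.imwrite('pics/c27.png',cv2.resize(s['color'][190:350,270:450],None,fx=4,fy=3.75,interpolation=cv2.INTER_CUBIC)); save('side','side27')
o=ctrl.get_obs();print(o['t'],o['tool_pos'],o['opening'])
E
```

```text
33.15 [ 0.55220295 -0.14713739  0.18049199] 0.08537762504633602
```

View pics/c27.png

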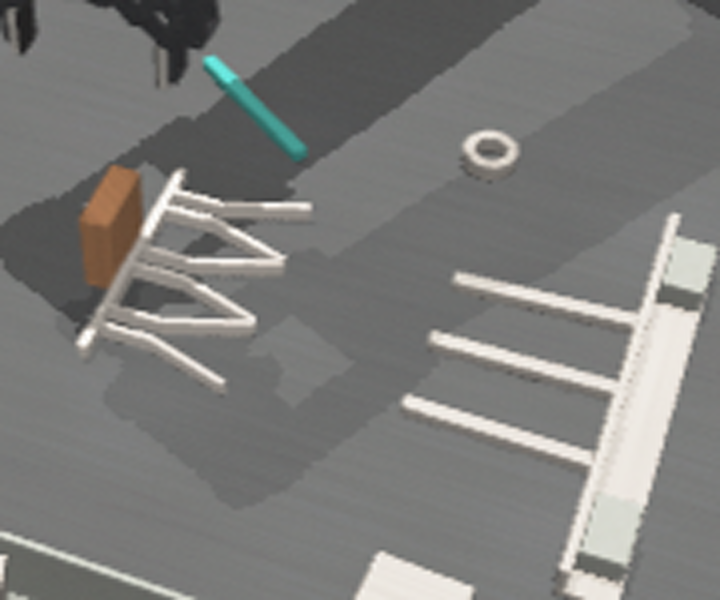

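View pics/side27.png

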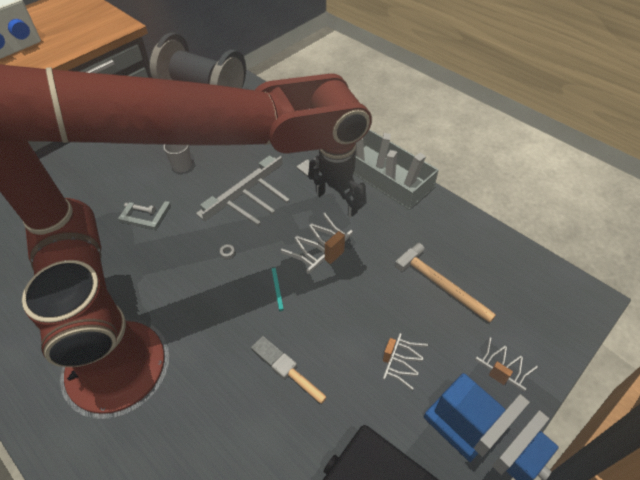

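```bash
python3 -c "
from h import *
print(ctrl.finish_job())"
```

```text
the job is handed in; nothing more can be done
None
```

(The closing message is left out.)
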